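Set out lampholders along a pulled-out tape, then rewind it

TASK

Set out the lamp batten: pull the blade of the bench tape measure along the board until the front of its end hook is level with the red line, and let go of it - it locks itself. Then, with the tape lying out as your guide, stand every white lampholder that is there upright on the board's pencilled centre line, each square across from its own red band on the blade (any bands will do). When all are set, press the tape's orange rewind lever down until it clicks over and stays down, so that the blade winds itself fully home; the lampholders must end up on their marks, and the other things on the bench are to be left alone.

Things in the scene. Friction and masses are not known exactly. Their poses are not given: they have to be found in the camera images.
- board: Pine board 96 mm wide (x) by 380 mm long (y) by 12 mm thick, fixed flat on the bench. Origin: centre of its underside, x and y as said; its top is at z = 12 mm. A thin dark pencil line runs along its middle (x = 0); a red line crosses it near its -y end.
- line (a point): The point where the red line crosses the pencilled centre line, on the board's top; axes as the board's. With the hook level with the red line, the five red bands of the blade lie at y = +40, +100, +160, +220 and +280 mm from this point, and the lampholders' centres belong at those y with x = 0.
- tape: Black and yellow self-locking tape measure screwed to the bench past the board's +y end: case 42 mm wide (x), 74 mm deep (y 0 to 74 mm), 58 mm high (lever cheeks 67 mm), base plate 64 by 94 mm. Origin: on the bench under the mouth; axes parallel to the board's. The blade runs out to -y beside the board, its middle 85 mm from the board's centre line on the +x side (37 mm off the board's edge).
- hook (a point): Front (-y) face of the blade's end hook, at mid-width, 18 mm above the bench; axes as the tape's. Hook: steel plate 34 mm wide (x), 2.5 mm thick, 6 to 34 mm above the bench. Behind it (+y) the yellow blade, rigid, 25 mm wide, at 16 to 20 mm above the bench; red bands 40, 100, 160, 220, 280 mm from this face. Grip it across its width just behind the hook, whose ends stand proud.
- blade (a joint): How far the blade is out, m: 0 is fully home (hook face 14.5 mm before the mouth), at most 0.36; starts 0.045 to 0.065, and 0.30 to 0.35 brings the hook to the red line. Slides straight along the tape's -y; pulling takes about 9 N (spring 2 N, brake 7 N); it stays where it is let go while the lever is up. With the lever down it winds in at about 0.3 m/s.
- lever (a joint): Angle of the orange rewind lever on top of the tape, rad: 0 up (brake on), 0.32 fully down; over-centre: sprung up below 0.2, beyond that it snaps down and stays down by itself. It needs 5 to 7 N at the pad, so do not stop at the first touch.
- lever_pad (a point): Middle of the ribbed thumb pad on the lever's top face, 78 mm above the bench when up, sloping up towards -y; the pad is 22 mm wide (x) and ends 11 mm farther towards -y. Pressed down it lies level, its top 67 mm above the bench.
- holder1: White round lampholder (batten type), loose, standing upright: flange 50 mm across and 8 mm thick, above it a straight barrel 36 mm across up to 38 mm high, open dark socket on top; 70 g. Origin: centre of its underside; z up out of the socket. Grip it by the barrel from above. One of up to five; three to five of them are there (None: absent).
- holder2: White round lampholder (batten type), loose, standing upright: flange 50 mm across and 8 mm thick, above it a straight barrel 36 mm across up to 38 mm high, open dark socket on top; 70 g. Origin: centre of its underside; z up out of the socket. Grip it by the barrel from above. One of up to five; three to five of them are there (None: absent).
- holder3: White round lampholder (batten type), loose, standing upright: flange 50 mm across and 8 mm thick, above it a straight barrel 36 mm across up to 38 mm high, open dark socket on top; 70 g. Origin: centre of its underside; z up out of the socket. Grip it by the barrel from above. One of up to five; three to five of them are there (None: absent).
- holder4: White round lampholder (batten type), loose, standing upright: flange 50 mm across and 8 mm thick, above it a straight barrel 36 mm across up to 38 mm high, open dark socket on top; 70 g. Origin: centre of its underside; z up out of the socket. Grip it by the barrel from above. One of up to five; three to five of them are there (None: absent).
- holder5: White round lampholder (batten type), loose, standing upright: flange 50 mm across and 8 mm thick, above it a straight barrel 36 mm across up to 38 mm high, open dark socket on top; 70 g. Origin: centre of its underside; z up out of the socket. Grip it by the barrel from above. One of up to five; three to five of them are there (None: absent).
- tub: Bystander: round clear plastic tub with blue twist cap, 68 mm across, 62 mm high. Origin: centre of its underside.
- bulb1: Bystander: clear pear-shaped bulb standing in a cardboard block 52 mm square, 99 mm high in all. Origin: centre of its underside.
- bulb2: Bystander: the second bulb, as bulb1.
- probe_holder: Bystander: yellow plastic holder for multimeter probes, foot 60 by 80 mm, two probes standing in it, 118 mm high in all. Origin: centre of its underside.
- nut_driver: Bystander: steel nut driver with red handle, 205 mm long, lying along its x. Origin: on the bench under the handle's front end.
- plug_adaptor: Bystander: matte grey plug adaptor, 52 by 52 by 38 mm. Origin: centre of its underside.
Things that resemble listed ones, but are neither listed nor needed, are in the scene too. Leave any pink look-alike of the holder5 alone.

How it is judged:
On the way, in this order (a step that is already met when the one before it is completed fails the run):
1. the tape's hook is level with the red line (7 mm) and the blade is let go (y of hook in the frame of line between -0.007 and 0.007 m and contact force between the fingers and tape below 0.5 N), for 0.5 s.
2. every lampholder stands on a mark of its own while the tape is still out at the line (12 mm) (y of hook in the frame of line between -0.012 and 0.012 m and angle between each of holder1, holder2, holder3, holder4, holder5's own z axis and vertical below 0.12 rad and height (world z) of holder1 between 0.008 and 0.016 m and x of holder1 in the frame of line between -0.01 and 0.01 m and (y of holder1 in the frame of line between 0.03 and 0.05 m or y of holder1 in the frame of line between 0.09 and 0.11 m or y of holder1 in the frame of line between 0.15 and 0.17 m or y of holder1 in the frame of line between 0.21 and 0.23 m or y of holder1 in the frame of line between 0.27 and 0.29 m) and height (world z) of holder2 between 0.008 and 0.016 m and x of holder2 in the frame of line between -0.01 and 0.01 m and (y of holder2 in the frame of line between 0.03 and 0.05 m or y of holder2 in the frame of line between 0.09 and 0.11 m or y of holder2 in the frame of line between 0.15 and 0.17 m or y of holder2 in the frame of line between 0.21 and 0.23 m or y of holder2 in the frame of line between 0.27 and 0.29 m) and height (world z) of holder3 between 0.008 and 0.016 m and x of holder3 in the frame of line between -0.01 and 0.01 m and (y of holder3 in the frame of line between 0.03 and 0.05 m or y of holder3 in the frame of line between 0.09 and 0.11 m or y of holder3 in the frame of line between 0.15 and 0.17 m or y of holder3 in the frame of line between 0.21 and 0.23 m or y of holder3 in the frame of line between 0.27 and 0.29 m) and height (world z) of holder4 between 0.008 and 0.016 m and x of holder4 in the frame of line between -0.01 and 0.01 m and (y of holder4 in the frame of line between 0.03 and 0.05 m or y of holder4 in the frame of line between 0.09 and 0.11 m or y of holder4 in the frame of line between 0.15 and 0.17 m or y of holder4 in the frame of line between 0.21 and 0.23 m or y of holder4 in the frame of line between 0.27 and 0.29 m) and height (world z) of holder5 between 0.008 and 0.016 m and x of holder5 in the frame of line between -0.01 and 0.01 m and (y of holder5 in the frame of line between 0.03 and 0.05 m or y of holder5 in the frame of line between 0.09 and 0.11 m or y of holder5 in the frame of line between 0.15 and 0.17 m or y of holder5 in the frame of line between 0.21 and 0.23 m or y of holder5 in the frame of line between 0.27 and 0.29 m)), for 0.2 s.
3. the rewind lever is down and stays down, and the blade is home (value of joint lever above 0.26 rad and value of joint blade below 0.008 m), for 0.2 s.
At the end, for the whole second after the job is handed in: Every lampholder that is there stands upright on the board, its centre within 10 mm of the pencilled line and within 10 mm of its own mark (40, 100, 160, 220 or 280 mm from the red line), released and still; the rewind lever is down and the blade fully home (8 mm) (all of step 3 and angle between each of holder1, holder2, holder3, holder4, holder5's own z axis and vertical below 0.12 rad and height (world z) of holder1 between 0.008 and 0.016 m and x of holder1 in the frame of line between -0.01 and 0.01 m and (y of holder1 in the frame of line between 0.03 and 0.05 m or y of holder1 in the frame of line between 0.09 and 0.11 m or y of holder1 in the frame of line between 0.15 and 0.17 m or y of holder1 in the frame of line between 0.21 and 0.23 m or y of holder1 in the frame of line between 0.27 and 0.29 m) and height (world z) of holder2 between 0.008 and 0.016 m and x of holder2 in the frame of line between -0.01 and 0.01 m and (y of holder2 in the frame of line between 0.03 and 0.05 m or y of holder2 in the frame of line between 0.09 and 0.11 m or y of holder2 in the frame of line between 0.15 and 0.17 m or y of holder2 in the frame of line between 0.21 and 0.23 m or y of holder2 in the frame of line between 0.27 and 0.29 m) and height (world z) of holder3 between 0.008 and 0.016 m and x of holder3 in the frame of line between -0.01 and 0.01 m and (y of holder3 in the frame of line between 0.03 and 0.05 m or y of holder3 in the frame of line between 0.09 and 0.11 m or y of holder3 in the frame of line between 0.15 and 0.17 m or y of holder3 in the frame of line between 0.21 and 0.23 m or y of holder3 in the frame of line between 0.27 and 0.29 m) and height (world z) of holder4 between 0.008 and 0.016 m and x of holder4 in the frame of line between -0.01 and 0.01 m and (y of holder4 in the frame of line between 0.03 and 0.05 m or y of holder4 in the frame of line between 0.09 and 0.11 m or y of holder4 in the frame of line between 0.15 and 0.17 m or y of holder4 in the frame of line between 0.21 and 0.23 m or y of holder4 in the frame of line between 0.27 and 0.29 m) and height (world z) of holder5 between 0.008 and 0.016 m and x of holder5 in the frame of line between -0.01 and 0.01 m and (y of holder5 in the frame of line between 0.03 and 0.05 m or y of holder5 in the frame of line between 0.09 and 0.11 m or y of holder5 in the frame of line between 0.15 and 0.17 m or y of holder5 in the frame of line between 0.21 and 0.23 m or y of holder5 in the frame of line between 0.27 and 0.29 m) and linear speed of each of holder1, holder2, holder3, holder4, holder5 below 0.02 m/s); the robot touches nothing.
It fails at once if a bystander is moved more than 50 mm or tipped (distance of any of tub, bulb1, bulb2, probe_holder, nut_driver, plug_adaptor from where it was at the start of the episode above 0.05 m or angle between any of tub, bulb1, bulb2, probe_holder, nut_driver, plug_adaptor's own z axis and vertical above 0.6 rad).
Of holder1, holder2, holder3, holder4, holder5 only 3 to 5 are there at a start; the rules pass over those that are not, and their reading is None.
At some moment in a run one of holder1, holder2, holder3, holder4, holder5 may be knocked a few centimetres aside while the robot is not near it.
It also fails if it takes over 210 s, if anything falls off the work surface, if the arm or the gripper's body presses on something with over 40 N, if the wrist force passes 120 N, or if a joint passes its speed limit or range.

ROBOT

A 7-joint arm with a two-finger parallel gripper is mounted at the origin on the work surface. World frame = base frame: x ahead of the robot, y to its left, z up, the work surface at z = 0. Lengths are in m, angles in rad, forces in N, time in s.
With the tool pointing down it reaches from about 0.4 to 0.875 m from the base axis. Payload 19.3 kg.
Tool frame: the origin (TCP) lies midway between the tips of the shut fingers; the grasp point (between the pads) lies ctrl.grip_point_offset behind it (ctrl.grip_point_offset is the distance from the TCP to the grasp point, in m); z points along the fingers, y is the line along which they close (so a half turn about z gives the same grasp; the last joint's range is limited). The gripper opens to 85 mm and grips with 20 to 120 N. Pads are 22 mm wide; open, the fingers measure 114 mm over their backs; the gripper's body (76 mm by 85 mm) begins 54 mm behind the grasp point. The pads swing forward as they close: fully open they stand 13 mm farther back than shut.
Start: joints at [-1.394, 0.521, -0.036, 1.599, 0.021, 1.021, -0.113], TCP at [0.153, 0.606, 0.231] pointing down, gripper open.
Joint ranges: [-2.91, 2.91], [-0.3, 2.13], [-1.5, 1.42], [0.17, 2.43], [-1.26, 4.41], [0.16, 1.93], [-2.52, 2.52]. Speed limits (rad/s): [1.89, 1.89, 2.39, 2.39, 3.01, 3.01, 3.01].

INTERFACE

Orientations are given as a unit quaternion [w, x, y, z].
In Python, from station import ctrl gives the robot as it stands.
- The arm moves only by the tool drive_tool, never from a script. Its argument "plan" is a list of rows, each an object with "offset": the shift along the tool's x, y, z normalised to -1 to 1, where 1 is 0.5 m, a list of three; "turn": the turn about the tool's z normalised to -1 to 1, where 1 is pi rad. A call has exactly 5 rows; each row is the pose to reach, as a shift and turn from the pose commanded when the call began, along the tool's axes at that moment, turning the shorter way round; what a row does not reach only later rows make up. A row lasts 1/10 s, in which the tool goes at most 50 mm and 8.59 degrees, less where a joint would pass 70% of its speed; a pose out of reach is approached as far as the arm can. A call with a number of a shift or a turn outside -1 to 1 is refused whole. A call with a gripper value outside its range is refused whole. "grip" is the opening, from 0 (shut) to 1 (fully open), set as the call begins (left out, the last holds). The fingers move at their own pace and stop on an object; "newtons" is the grip in N (left out, the last holds). Time passes only in rows, so rows that repeat a pose let the fingers close, or fill a call up. It gives the time, the measured TCP pose, the force, the opening and the grip force at its end, in the units of the state.
- ctrl.sense(): the state, without advancing time (a new reading comes with each control period).
- ctrl.capture(name): name is "scene" or "top"; returns (picture, depth): 384x512x3 uint8, red, green, blue; 384x512 float32, m along the optical axis (not along the pixel's ray), 0 where there is no reading.
- ctrl.camera_info(name): a dict with "K" (3x3 intrinsics, pixels), "rvec" (rotation vector, rad) and "tvec" (3), from world to camera coordinates, as OpenCV has them. Camera axes: x right, y down, z forward; pixel columns grow to the right and rows downward; lengths in m; the calibration is good to about 2 mm. A picture is of the moment at which its call begins. camera_info takes no time and is no camera call.
- ctrl.close_job(): hands the job in; it is judged then, once.
The state is a dict: "time": time; "joints": joint angles; "dq": joint speeds; "joint_torque": joint torques, N m; "position": TCP position; "orientation": TCP orientation; "wrist_force": force on the tool from outside, world axes, zero at the start; "moment": the same for the moment, N m; "grip_width": finger opening in m; "grasp_force": force on a finger pad.
Only numpy, scipy, OpenCV 4.12 (cv2) and the standard library are available. Lean on these libraries where they do the work, as an engineer would, in place of code of your own. Each camera call takes 0.05 s, during which the arm holds its last target. There are 200 camera calls.

## Working session

There is one attempt and no reset: what is moved stays moved. The work goes in short steps, Python scripts to look and compute and a tool call to move; the robot and the scene stay as the last step left them, time stands still between calls to the robot, and variables do not carry over. Pictures are saved under pics/ and viewed, at most 14 in all, crops included, and the job is handed in when it is done.

Besides the shell and the picture viewer there is one more tool, called after "Emit:" by a JSON object that holds its "api" and its "payload". drive_tool: Moves the arm, as the interface text tells. Its arguments: {"type":"object","properties":{"plan":{"type":"array"},"grip":{"type":"number"},"newtons":{"type":"number"}},"required":["plan"]}

```bash
ls; mkdir -p pics; cat > h.py <<'E'
import numpy as np,cv2
from station import ctrl
def cap(n,f=None):
    p,d=ctrl.capture(n)
    if f: cv2.imwrite('pics/'+f,p[:,:,::-1])
    return p,d
def world(n,d):
    c=ctrl.camera_info(n);K=np.array(c['K']);R=cv2.Rodrigues(np.array(c['rvec'],float))[0];t=np.array(c['tvec'],float).ravel()
    v,u=np.mgrid[:d.shape[0],:d.shape[1]]
    P=np.stack([(u-K[0,2])/K[0,0]*d,(v-K[1,2])/K[1,1]*d,d],-1)
    return (P-t)@R
E
python3 - <<'E'
from h import *
s=ctrl.sense();print(s,ctrl.grip_point_offset)
for n in('scene','top'):
    p,d=cap(n,n+'1.png');np.savez(n+'1.npz',p=p,d=d,w=world(n,d));c=ctrl.camera_info(n);print(c)
E
```

```text
pics
{'time': 0.0, 'joints': array([-1.39417567,  0.52198045, -0.03628294,  1.59998515,  0.02118344,
        1.02113012, -0.11278281]), 'dq': array([-1.65217445e-03, -3.30214065e-05, -1.62416848e-04, -2.24398930e-04,
       -9.86998886e-04, -1.34847300e-03, -1.11190380e-03]), 'joint_torque': array([ 1.03193397e-03, -9.27142024e+01,  1.98038064e+00, -3.69919574e+01,
        1.79157243e-02,  8.51655233e-03,  1.45423130e-06]), 'position': array([0.15267638, 0.60571997, 0.23075534]), 'orientation': array([-2.45866907e-05,  1.23117336e-01,  9.92391963e-01, -5.58810861e-04]), 'wrist_force': array([ 0.55519113, -0.56726792, -0.63095271]), 'moment': array([-0.03179867,  0.03397235,  0.01922862]), 'grasp_force': 0.0, 'grip_width': 0.08570872856546989} 0.0187
{'K': array([[420.66368571,   0.        , 253.61262784],
       [  0.        , 420.66368571, 192.20023399],
       [  0.        ,   0.        ,   1.        ]]), 'rvec': array([ 1.77347421,  1.70359281, -0.74608334]), 'tvec': array([-0.02473837, -0.36175151,  1.61534033])}
{'K': array([[490.82597991,   0.        , 252.96681829],
       [  0.        , 490.82597991, 183.84547967],
       [  0.        ,   0.        ,   1.        ]]), 'rvec': array([ 2.18521624, -2.19763902,  0.06866167]), 'tvec': array([0.01542938, 0.60584473, 1.56732686])}
```

View pics/scene1.png

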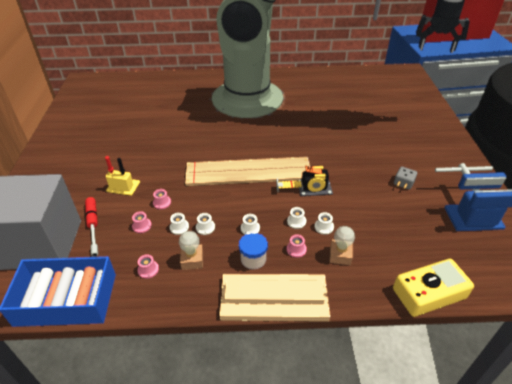

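View pics/top1.png

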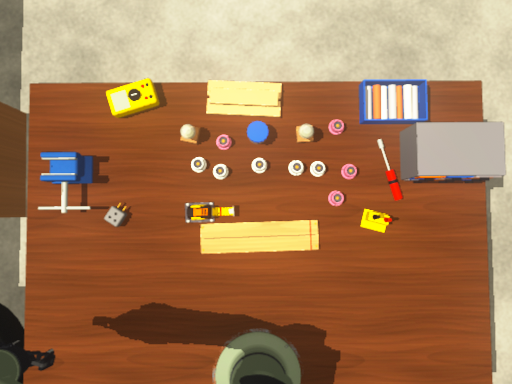

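The top view shows the tape at about (205,212), with its blade pointing right. The board is at (260,237) with its red line near x≈309. Five white holders lie in a row near y≈168, and the pink look-alikes are at (223,142), (337,127), (349,172) and (336,198). Next I'll measure these positions.

```bash
cat >> h.py <<'E'
def proj(n,P):
    c=ctrl.camera_info(n)
    return cv2.projectPoints(np.array(P,float).reshape(-1,1,3),np.array(c['rvec'],float),np.array(c['tvec'],float),np.array(c['K']),None)[0].reshape(-1,2)
def holders(n,p,d,verbose=1):
    w=world(n,d);hsv=cv2.cvtColor(p,cv2.COLOR_RGB2HSV);z=w[...,2]
    m=((hsv[...,1]<60)&(hsv[...,2]>90)&(z>0.02)&(z<0.065)&(w[...,0]>.3)&(w[...,0]<.9)&(abs(w[...,1])<.45)).astype(np.uint8)
    k,l,st,ce=cv2.connectedComponentsWithStats(m);o=[]
    for i in range(1,k):
        if st[i,4]<15: continue
        q=w[l==i]; q2=q[q[:,2]>np.percentile(q[:,2],70)-.004]
        o.append((ce[i].round(1),st[i,4],((q2.max(0)+q2.min(0))/2).round(4),(q2.max(0)-q2.min(0)).round(3)))
    return o
E
python3 - <<'E'
from h import *
for n in('top','scene'):
    f=np.load(n+'1.npz');p,d,w=f['p'],f['d'],f['w'];hsv=cv2.cvtColor(p,cv2.COLOR_RGB2HSV);z=w[...,2]
    print(n);[print(*o) for o in holders(n,p,d)]
    X,Y=w[...,0],w[...,1]
    # board: z 8..16mm, pine
    H,S,V=[hsv[...,i].astype(int) for i in range(3)]
    b=(z>.006)&(z<.018)&(X>.25)&(X<.6)&(abs(Y)<.35)&(V>150)
    k,l,st,ce=cv2.connectedComponentsWithStats(b.astype(np.uint8));i=1+st[1:,4].argmax()
    q=w[l==i];print('board',st[i],q[:,2].mean(),cv2.minAreaRect(q[:,:2].astype(np.float32)))
    r=(l==i)&((H<6)|(H>174))&(S>100);r|=(z>.006)&(z<.018)&((H<6)|(H>174))&(S>120)&(X<.6)&(X>.25)
    q=w[r];print('red',len(q),q.mean(0),q.min(0),q.max(0))
    t=(z>.012)&(z<.09)&(X>.4)&(X<.56)&(Y>-.02)&(Y<.25)
    q=w[t];
    for a,c in((.013,.024),(.024,.04),(.05,.062),(.062,.09)):
        e=q[(q[:,2]>a)&(q[:,2]<c)];print('tape',a,len(e),e.min(0).round(4) if len(e) else 0,e.max(0).round(4) if len(e) else 0)
    C=p[185:265,170:335] if n=='top' else p[140:220,170:350]
    cv2.imwrite(f'pics/{n}1c.png',cv2.resize(C[:,:,::-1],None,fx=4,fy=4,interpolation=cv2.INTER_CUBIC))
E
```

```text
top
[391.5 104.9] 216 [ 0.8563 -0.435   0.0486] [0.087 0.023 0.013]
[121.  100.9] 203 [0.8703 0.4288 0.0593] [0.058 0.042 0.011]
[368.2 105.7] 142 [ 0.8575 -0.3619  0.0358] [0.085 0.018 0.011]
[383.5 105.4] 157 [ 0.8572 -0.4115  0.0352] [0.084 0.018 0.012]
[337.7 124.9] 20 [ 0.7939 -0.2631  0.034 ] [0.02  0.014 0.009]
[223.2 140.3] 21 [0.7457 0.1078 0.0328] [0.017 0.019 0.01 ]
[381.  144.5] 17 [ 0.7326 -0.4031  0.0237] [0.02  0.011 0.007]
[196.9 163. ] 87 [0.6725 0.1906 0.0382] [0.032 0.033 0.011]
[258.5 163.9] 78 [ 0.6681 -0.0076  0.0397] [0.033 0.032 0.013]
[295.8 166.3] 88 [ 0.6611 -0.1258  0.0386] [0.033 0.033 0.011]
[317.8 167.2] 87 [ 0.6576 -0.1962  0.0386] [0.033 0.032 0.01 ]
[219.2 170. ] 86 [0.6498 0.1202 0.0394] [0.032 0.033 0.013]
[350.6 170. ] 20 [ 0.6478 -0.3     0.0335] [0.02  0.019 0.012]
[337.4 197.8] 21 [ 0.5583 -0.2564  0.0339] [0.019 0.019 0.007]
[118.6 216.3] 100 [0.5049 0.4358 0.0415] [0.051 0.028 0.011]
[231.1 210.4] 16 [0.5203 0.0829 0.0266] [0.01  0.013 0.008]
board [ 199  219  120   35 3206] 0.012165971108227508 ((0.4380428194999695, -0.005072057247161865), (
[... 1197 characters left out ...]
1 [ 0.8573 -0.4117  0.0376] [0.085 0.026 0.018]
[ 95.5 285.8] 163 [ 0.8575 -0.3677  0.0323] [0.084 0.013 0.006]
[432.1 278.3] 29 [0.891  0.3888 0.0624] [0.011 0.02  0.004]
board [ 185  157  125   28 2539] 0.011933410453778848 ((0.43893560767173767, -0.00884220004081726), (0.10267970710992813, 0.3792159855365753), 1.8002517223358154)
red 6 [ 0.56609121 -0.44291387  0.01480066] [ 0.55491059 -0.44623852  0.01052366] [ 0.57815493 -0.4389059   0.01760562]
tape 0.013 538 [ 0.4001 -0.0199  0.013 ] [0.5443 0.218  0.0239]
tape 0.024 126 [0.507  0.0734 0.0241] [0.546  0.2172 0.0399]
tape 0.05 193 [0.5001 0.1458 0.05  ] [0.5455 0.2181 0.0619]
tape 0.062 138 [0.4995 0.1518 0.062 ] [0.5423 0.2172 0.085 ]
```

View pics/top1c.png

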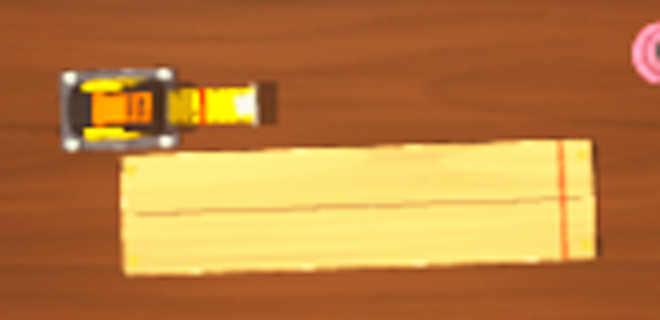

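The enlarged top view shows the pencil line running from (137,213) to (580,197) in the crop. The red line runs from (561,141) to (567,259), and the hook is near crop x≈257. I'll fit these lines to sub-pixel accuracy.

```bash
cat >> h.py <<'E'
def ray(n,uv,z):
    c=ctrl.camera_info(n);K=np.array(c['K']);R=cv2.Rodrigues(np.array(c['rvec'],float))[0];t=np.array(c['tvec'],float).ravel()
    o=-R.T@t;uv=np.atleast_2d(uv).astype(float)
    d=np.c_[(uv[:,0]-K[0,2])/K[0,0],(uv[:,1]-K[1,2])/K[1,1],np.ones(len(uv))]@R
    return o+d*((z-o[2])/d[:,2])[:,None]
E
python3 - <<'E'
from h import *
for n,yr in(('top',(205,305)),('scene',(200,300))):
    f=np.load(n+'1.npz');p,w=f['p'].astype(float),f['w']
    # work in rectified board plane image 1mm/px: rows=x from .36...52, cols=y .22..-.22
    gx,gy=np.mgrid[.34:.54:.001,-.24:.24:.001]
    uv=proj(n,np.c_[gx.ravel(),gy.ravel(),np.full(gx.size,.012)]).reshape(*gx.shape,2).astype(np.float32)
    im=cv2.remap(f['p'],uv,None,cv2.INTER_CUBIC).astype(float)
    L=im.sum(2)/3; red=im[...,0]-im[...,1]
    # red line
    pts=[]
    for x in np.arange(.405,.485,.004):
        r=int(round((x-.34)/.001)); seg=red[r,30:120]; c=seg-np.median(seg);c[c<0.4*c.max()]=0
        j=c.argmax();s=slice(max(j-5,0),j+6);pts.append((x,-.24+.001*(30+(np.arange(len(c))[s]*c[s]).sum()/c[s].sum()),c.max()))
    P=np.array(pts);print(n,'red med',np.median(P[:,1]));a=np.polyfit(P[:,0],P[:,1],1)
    k=abs(P[:,1]-np.polyval(a,P[:,0]))<.003;a=np.polyfit(P[k,0],P[k,1],1);print(a,k.sum())
    pts=[]
    for y in np.arange(-.16,.16,.005):
        c_=int(round((y+.24)/.001)); seg=-L[85:115,c_]; c=seg-np.median(seg);c[c<0.4*c.max()]=0
        pts.append((y,.34+.001*(85+(np.arange(len(c))*c).sum()/c.sum())))
    Q=np.array(pts);b=np.polyfit(Q[:,0],Q[:,1],1)
    for _ in range(4):
        k=abs(Q[:,1]-np.polyval(b,Q[:,0]))<.002;b=np.polyfit(Q[k,0],Q[k,1],1)
    print('pencil x=',b,k.sum(),len(Q))
    y=(a[0]*b[1]+a[1])/(1-a[0]*b[0]);print('line pt',np.polyval(b,y),y)
    # hook
    H=world(n,f['d']);t=(H[...,2]>.012)&(H[...,2]<.045)&(H[...,0]>.5)&(H[...,0]<.545)&(H[...,1]>.03)&(H[...,1]<.12)
    for v,u in np.argwhere(t&(H[...,1]<.088)): print((u,v),H[v,u].round(4),f['p'][v,u])
E
```

```text
top red med -0.1715009187712024
[ 0.02572358 -0.18293139] 20
pencil x= [-0.02859292  0.43736956] 64 64
line pt 0.44227480233224875 -0.17155449952196883
(np.int64(232), np.int64(205)) [0.5376 0.079  0.0405] [173 106  61]
(np.int64(232), np.int64(206)) [0.5345 0.0793 0.0347] [196 148  92]
(np.int64(230), np.int64(207)) [0.5316 0.0862 0.0221] [248 221   0]
(np.int64(231), np.int64(207)) [0.5316 0.0832 0.0184] [254 242   0]
(np.int64(232), np.int64(207)) [0.5313 0.0792 0.037 ] [253 244  72]
(np.int64(230), np.int64(208)) [0.5284 0.0865 0.0159] [247 230  93]
(np.int64(231), np.int64(208)) [0.5283 0.0828 0.0283] [253 245 117]
(np.int64(232), np.int64(208)) [0.5281 0.0792 0.0378] [253 249 188]
(np.int64(230), np.int64(209)) [0.5251 0.0862 0.023 ] [247 244 217]
(np.int64(231), np.int64(209)) [0.5251 0.083  0.0229] [249 246 222]
(np.int64(232), np.int64(209)) [0.5251 0.0797 0.0245] [250 248 233]
(np.int64(233), np.int64(209)) [0.5251 0.0767 0.0209] [229 220 190]
(np.int64(230), np.int64(210)) [0.5219 0.0861 0.0257] [251 250 237]
(np.int64(231), np.int64(210)) [0.5219 0.0828 0.0284] [250 249 2
[... 3389 characters left out ...]
288 0.0853 0.0216] [221 205 148]
(np.int64(277), np.int64(187)) [0.532  0.0735 0.0212] [106 101  85]
(np.int64(278), np.int64(187)) [0.5394 0.0756 0.0279] [164 148  99]
(np.int64(279), np.int64(187)) [0.5328 0.0792 0.0216] [224 194 102]
(np.int64(280), np.int64(187)) [0.5316 0.0823 0.0204] [228 197  95]
(np.int64(281), np.int64(187)) [0.5345 0.0848 0.0229] [204 173  86]
(np.int64(277), np.int64(188)) [0.531  0.0737 0.0164] [90 87 76]
(np.int64(278), np.int64(188)) [0.5371 0.076  0.0218] [119 107  81]
(np.int64(277), np.int64(189)) [0.5361 0.0733 0.0171] [82 78 70]
(np.int64(278), np.int64(189)) [0.5381 0.076  0.0189] [86 79 68]
(np.int64(278), np.int64(190)) [0.5367 0.0763 0.0136] [78 68 59]
```

```bash
cat >> h.py <<'E'
TH=0.027; L0=np.array([.442,-.1724]); EX=np.array([np.cos(TH),np.sin(TH)]); EY=np.array([-np.sin(TH),np.cos(TH)])
def bw(x,y): return L0+x*EX+y*EY
def go(P,yaw=TH,p=None,q=None):
    "offsets/turn to bring TCP to P with tool y along angle yaw"
    s=ctrl.sense();p=s['position'] if p is None else p
    from scipy.spatial.transform import Rotation as Ro
    w=s['orientation'];R=Ro.from_quat([w[1],w[2],w[3],w[0]]).as_matrix()
    o=R.T@(np.array(P)-p)/.5; cur=np.arctan2(R[1,1],R[0,1]); t=-((yaw-cur+np.pi)%(2*np.pi)-np.pi)/np.pi
    print('t',round(s['time'],2),'pos',s['position'].round(4),'F',s['wrist_force'].round(1),'w',round(s['grip_width'],4),'-> offset',o.round(4),'turn',round(t,4),'tilt',R[:,2].round(3))
E
python3 - <<'E'
from h import *
g=bw(.085,.2447+.015);print(g,bw(.085,.015))
go([*g,.12])
E
```

```text
[0.51995797 0.08950007] [ 0.52656407 -0.15511075]
t 0.1 pos [0.1526 0.6058 0.2308] F [ 0.5 -0.6 -0.2] w 0.0857 -> offset [-0.9647 -0.8216  0.2224] turn 0.4128 tilt [-0.    -0.001 -1.   ]
```

Emit:
{"api": "drive_tool", "payload": {"plan": [{"offset": [-0.965,-0.822,0.222],"turn": 0.413},{"offset": [-0.965,-0.822,0.222],"turn": 0.413},{"offset": [-0.965,-0.822,0.222],"turn": 0.413},{"offset": [-0.965,-0.822,0.222],"turn": 0.413},{"offset": [-0.965,-0.822,0.222],"turn": 0.413}], "grip": 0.43}}

```text
time: 0.6
position: [0.2962, 0.4035, 0.1879]
orientation: [-0.0, 0.481, 0.877, -0.0]
wrist_force: [0.5, 1.4, -0.2]
grip_width: 0.0371
grasp_force: 0.0
```

```bash
python3 - <<'E'
from h import *
go([*bw(.085,.2447+.015),.12])
E
```

```text
t 0.6 pos [0.2962 0.4035 0.1879] F [ 0.5  1.4 -0.2] w 0.0371 -> offset [-0.7702  0.0395  0.1357] turn 0.1722 tilt [-0. -0. -1.]
```

Emit:
{"api": "drive_tool", "payload": {"plan": [{"offset": [-0.77,0.04,0.136],"turn": 0.172},{"offset": [-0.77,0.04,0.136],"turn": 0.172},{"offset": [-0.77,0.04,0.136],"turn": 0.172},{"offset": [-0.77,0.04,0.136],"turn": 0.172},{"offset": [-0.77,0.04,0.136],"turn": 0.172}]}}

```text
time: 1.1
position: [0.4404, 0.2043, 0.1444]
orientation: [0.0, 0.696, 0.718, -0.0]
wrist_force: [0.9, 1.5, -0.2]
grip_width: 0.0365
grasp_force: 0.0
```

```bash
python3 - <<'E'
from h import *
go([*bw(.085,.2447+.015),.12])
E
```

```text
t 1.1 pos [0.4404 0.2043 0.1444] F [ 0.9  1.5 -0.2] w 0.0365 -> offset [-0.2343  0.1521  0.0488] turn 0.0011 tilt [ 0. -0. -1.]
```

Emit:
{"api": "drive_tool", "payload": {"plan": [{"offset": [-0.234,0.152,0.049],"turn": 0.001},{"offset": [-0.234,0.152,0.049],"turn": 0.001},{"offset": [-0.234,0.152,0.049],"turn": 0.001},{"offset": [-0.234,0.152,0.049],"turn": 0.001},{"offset": [-0.234,0.152,0.049],"turn": 0.001}]}}

```text
time: 1.6
position: [0.5195, 0.0905, 0.1198]
orientation: [-0.0, 0.697, 0.717, -0.0]
wrist_force: [-0.2, 0.8, -0.1]
grip_width: 0.0369
grasp_force: 0.0
```

```bash
python3 - <<'E'
from h import *
go([*bw(.085,.2447+.015),.006])
p,d=cap('scene');C=p[100:220,200:360];cv2.imwrite('pics/s2.png',cv2.resize(C[:,:,::-1],None,fx=4,fy=4,interpolation=cv2.INTER_CUBIC))
E
```

```text
t 1.6 pos [0.5195 0.0905 0.1198] F [-0.2  0.8 -0.1] w 0.0369 -> offset [-0.002   0.001   0.2275] turn 0.0004 tilt [-0.001 -0.    -1.   ]
```

View pics/s2.png

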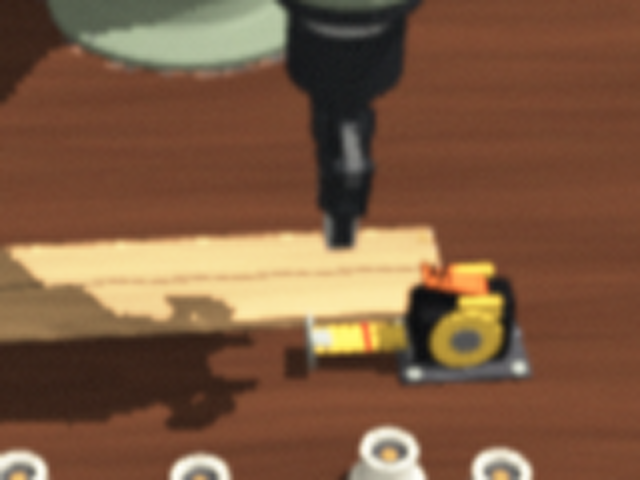

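The gripper is above the blade just behind the hook, in line with it. Lowering now.

Emit:
{"api": "drive_tool", "payload": {"plan": [{"offset": [-0.002,0.001,0.1]},{"offset": [-0.002,0.001,0.16]},{"offset": [-0.002,0.001,0.2]},{"offset": [-0.002,0.001,0.228]},{"offset": [-0.002,0.001,0.228]}]}}

```text
invalid input
```

Emit:
{"api": "drive_tool", "payload": {"plan": [{"offset": [0,0,0]},{"offset": [0,0,0]},{"offset": [0,0,0]},{"offset": [0,0,0]},{"offset": [0,0,0]}], "grip": 0, "newtons": 70}}

```text
invalid input
```

```bash
python3 - <<'E'
from h import *
go([*bw(.085,.015),.006])
p,d=cap('scene','s3.png')
r=p[165:200,260:320];print()
E
```

```text
t 1.65 pos [0.5192 0.0917 0.12  ] F [-0.1  1.4 -0.2] w 0.0365 -> offset [-0.4938 -0.      0.2279] turn 0.001 tilt [-0.001  0.    -1.   ]
```

Emit:
{"api": "drive_tool", "payload": {"plan": [{"offset": [0,0.001,0.1],"turn": 0},{"offset": [0,0.001,0.16],"turn": 0},{"offset": [0,0.001,0.2],"turn": 0},{"offset": [0,0.001,0.228],"turn": 0},{"offset": [0,0.001,0.228],"turn": 0}]}}

```text
time: 2.2
position: [0.5192, 0.0922, 0.0052]
orientation: [-0.001, 0.696, 0.718, -0.001]
wrist_force: [0.7, -0.4, -0.3]
grip_width: 0.0369
grasp_force: 0.0
```

Emit:
{"api": "drive_tool", "payload": {"plan": [{"offset": [0,0,0],"turn": 0},{"offset": [0,0,0],"turn": 0},{"offset": [0,0,0],"turn": 0},{"offset": [0,0,0],"turn": 0},{"offset": [0,0,0],"turn": 0}], "grip": 0, "newtons": 70}}

```text
time: 2.7
position: [0.5217, 0.0921, 0.0074]
orientation: [0.001, 0.696, 0.718, 0.001]
wrist_force: [8.8, 1.4, -15.6]
grip_width: 0.0225
grasp_force: 69.2
```

```bash
python3 - <<'E'
from h import *
go([*bw(.085,.015),.006])
E
```

```text
t 2.7 pos [0.5217 0.0921 0.0074] F [  8.8   1.4 -15.6] w 0.0225 -> offset [-0.4945 -0.0055  0.0025] turn 0.0012 tilt [ 0.004  0.001 -1.   ]
```

Emit:
{"api": "drive_tool", "payload": {"plan": [{"offset": [0,0.005,-0.003],"turn": 0},{"offset": [-0.05,0.005,-0.003],"turn": 0},{"offset": [-0.12,0.005,-0.003],"turn": 0},{"offset": [-0.19,0.005,-0.003],"turn": 0},{"offset": [-0.25,0.005,-0.003],"turn": 0}]}}

```text
time: 3.2
position: [0.5253, -0.0329, 0.0076]
orientation: [-0.001, 0.696, 0.718, -0.0]
wrist_force: [3.1, 10.8, -32.0]
grip_width: 0.0224
grasp_force: 72.3
```

Emit:
{"api": "drive_tool", "payload": {"plan": [{"offset": [-0.07,0,0],"turn": 0},{"offset": [-0.14,0,0],"turn": 0},{"offset": [-0.19,0,0],"turn": 0},{"offset": [-0.22,0,0],"turn": 0},{"offset": [-0.22,0,0],"turn": 0}]}}

```text
time: 3.7
position: [0.5285, -0.1447, 0.0076]
orientation: [-0.001, 0.697, 0.717, -0.001]
wrist_force: [0.3, -4.1, -28.1]
grip_width: 0.0225
grasp_force: 72.6
```

```bash
python3 - <<'E'
from h import *
go([*bw(.085,.015),.006])
p,d=cap('scene');C=p[130:220,120:320];cv2.imwrite('pics/s4.png',cv2.resize(C[:,:,::-1],None,fx=4,fy=4,interpolation=cv2.INTER_CUBIC))
p,d=cap('top');C=p[180:265,170:335];cv2.imwrite('pics/t4.png',cv2.resize(C[:,:,::-1],None,fx=4,fy=4,interpolation=cv2.INTER_CUBIC))
E
```

```text
t 3.7 pos [ 0.5285 -0.1447  0.0076] F [  0.3  -4.1 -28.1] w 0.0225 -> offset [-0.0208 -0.0045  0.0032] turn 0.0006 tilt [-0.002 -0.    -1.   ]
```

View pics/s4.png

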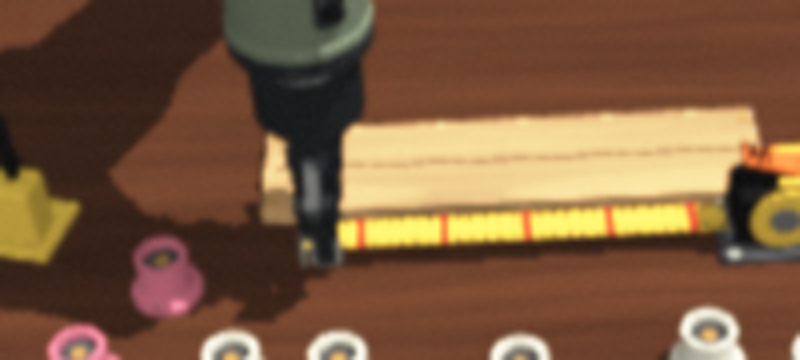

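The gripper has pulled the blade out beside the board and four or five bands are visible. The fingers hide the hook, so I'll work out its position from the bands.

```bash
cat >> h.py <<'E'
LP={'top':(.44227,-.17155),'scene':(.44179,-.17324)}
def bands(n,p):
    # rectified strip along blade, z=20mm, in board frame relative to that camera's own line pt
    y=np.arange(.0,.36,.0005);x=np.arange(.079,.091,.001);gy,gx=np.meshgrid(y,x)
    P=np.array(LP[n])+gx[...,None]*EX+gy[...,None]*EY
    uv=proj(n,np.dstack([P,np.full(gx.shape,.020)])).reshape(*gx.shape,2).astype(np.float32)
    im=cv2.remap(p,uv,None,cv2.INTER_LINEAR).astype(float).mean(0)
    s=(im[:,0]-im[:,1]);s=cv2.GaussianBlur(s.reshape(1,-1),(0,0),3).ravel();out=[]
    for i in range(8,len(s)-8):
        if s[i]>40 and s[i]==s[i-8:i+9].max():
            k=slice(i-10,i+11);b=np.clip(s[k]-.3*s[i],0,None);out.append((y[k]*b).sum()/b.sum())
    return np.array(out).round(4)
E
python3 - <<'E'
from h import *
for n in('scene','top'):
    p,d=cap(n);print(n,bands(n,p))
E
```

```text
scene [0.0511 0.1112 0.1714 0.2313 0.2927]
top [0.1111 0.172  0.2316 0.2926 0.332  0.341  0.3482]
```

Emit:
{"api": "drive_tool", "payload": {"plan": [{"offset": [-0.012,0,0.004],"turn": 0},{"offset": [-0.023,0,0.004],"turn": 0},{"offset": [-0.023,0,0.004],"turn": 0},{"offset": [-0.023,0,0.004],"turn": 0},{"offset": [-0.023,0,0.004],"turn": 0}]}}

```text
time: 4.4
position: [0.5289, -0.1544, 0.0072]
orientation: [-0.001, 0.696, 0.718, -0.0]
wrist_force: [-10.7, 2.9, 10.8]
grip_width: 0.022
grasp_force: 76.3
```

```bash
python3 - <<'E'
from h import *
go([*bw(.085,.015),.006])
for n in('scene','top'):
    p,d=cap(n);print(n,bands(n,p))
E
```

```text
t 4.4 pos [ 0.5289 -0.1544  0.0072] F [-10.7   2.9  10.8] w 0.022 -> offset [-0.0012 -0.0048  0.0023] turn 0.0011 tilt [-0.002  0.001 -1.   ]
scene [0.0404 0.1007 0.1609 0.2209 0.281 ]
top [0.1009 0.1608 0.2205 0.2812 0.3079 0.332  0.341  0.3482]
```

Emit:
{"api": "drive_tool", "payload": {"plan": [{"offset": [0,0,0],"turn": 0},{"offset": [0,0,0],"turn": 0},{"offset": [0,0,0],"turn": 0},{"offset": [0,0,0],"turn": 0},{"offset": [0,0,0],"turn": 0}], "grip": 0.43}}

```text
time: 5.0
position: [0.5303, -0.1548, 0.0059]
orientation: [0.0, 0.696, 0.718, 0.0]
wrist_force: [0.2, 0.3, -0.4]
grip_width: 0.0369
grasp_force: 0.0
```

Emit:
{"api": "drive_tool", "payload": {"plan": [{"offset": [0,0,-0.04],"turn": 0},{"offset": [0,0,-0.1],"turn": 0},{"offset": [0,0,-0.2],"turn": 0},{"offset": [0,0,-0.25],"turn": 0},{"offset": [0,0,-0.25],"turn": 0}]}}

```text
time: 5.5
position: [0.5318, -0.1553, 0.1343]
orientation: [0.002, 0.696, 0.718, 0.002]
wrist_force: [0.5, -0.3, -0.9]
grip_width: 0.0363
grasp_force: 0.0
```

```bash
python3 - <<'E'
from h import *
for n in('top','scene'):
    p,d=cap(n,n+'5.png');print(n,bands(n,p));[print(*o) for o in holders(n,p,d) if o[1]>50 and .3<o[2][0]<.72 and abs(o[2][1])<.3]
go([.6595,-.199,.12])
E
```

```text
top [0.101  0.1608 0.2205 0.2812 0.3021 0.3079 0.332  0.3411 0.3482]
[197.1 163. ] 90 [0.6726 0.1908 0.0384] [0.033 0.033 0.013]
[258.6 163.9] 78 [ 0.6681 -0.0076  0.0389] [0.033 0.032 0.012]
[295.7 166.2] 88 [ 0.6612 -0.126   0.0386] [0.032 0.033 0.012]
[317.6 167.3] 89 [ 0.6576 -0.1963  0.0402] [0.033 0.033 0.015]
[219.2 170. ] 82 [0.6497 0.1203 0.0379] [0.033 0.032 0.011]
scene [0.0404 0.1007 0.1609 0.2208 0.281 ]
[296.5 214.6] 148 [0.6523 0.1159 0.0364] [0.036 0.034 0.01 ]
[324.5 220. ] 155 [0.6737 0.1874 0.0364] [0.038 0.035 0.008]
[177.4 220.5] 150 [ 0.6588 -0.1991  0.0368] [0.038 0.034 0.01 ]
[204.  220.6] 152 [ 0.6626 -0.1305  0.0369] [0.036 0.035 0.01 ]
[249.5 221.5] 153 [ 0.6714 -0.0097  0.0364] [0.038 0.034 0.008]
t 5.6 pos [ 0.5302 -0.1547  0.131 ] F [-0.4 -0.4  0.4] w 0.0368 -> offset [-0.0965  0.2557  0.0222] turn 0.0012 tilt [ 0.001 -0.    -1.   ]
```

View pics/scene5.png

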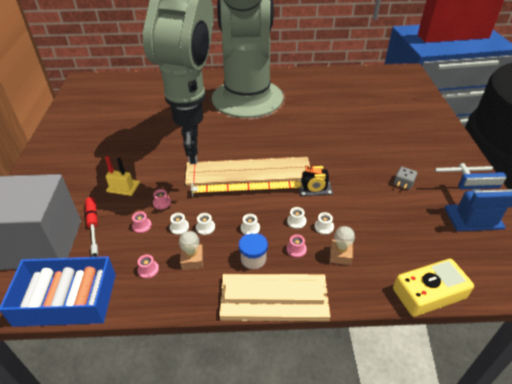

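The hook is level with the red line to within 1 mm, and the blade has been let go. All five white holders are where they were. I'll pick the one at (.66,-.199) first.

Emit:
{"api": "drive_tool", "payload": {"plan": [{"offset": [-0.096,0.257,0.02],"turn": 0},{"offset": [-0.096,0.257,0.02],"turn": 0},{"offset": [-0.096,0.257,0.02],"turn": 0},{"offset": [-0.096,0.257,0.02],"turn": 0},{"offset": [-0.096,0.257,0.02],"turn": 0}], "grip": 0.75}}

```text
time: 6.1
position: [0.659, -0.1989, 0.1185]
orientation: [-0.001, 0.696, 0.718, -0.001]
wrist_force: [-0.4, 0.3, -0.5]
grip_width: 0.0639
grasp_force: 0.0
```

```bash
python3 - <<'E'
from h import *
go([.6605,-.198,.012])
E
```

```text
t 6.1 pos [ 0.659  -0.1989  0.1185] F [-0.4  0.3 -0.5] w 0.0639 -> offset [0.0016 0.0036 0.213 ] turn 0.001 tilt [-0.003  0.    -1.   ]
```

Emit:
{"api": "drive_tool", "payload": {"plan": [{"offset": [0.002,0,0.09],"turn": 0},{"offset": [0.002,0,0.16],"turn": 0},{"offset": [0.002,0,0.2],"turn": 0},{"offset": [0.002,0,0.213],"turn": 0},{"offset": [0.002,0,0.213],"turn": 0}]}}

```text
time: 6.6
position: [0.659, -0.1976, 0.0137]
orientation: [-0.001, 0.696, 0.718, -0.0]
wrist_force: [-0.3, 0.1, 0.2]
grip_width: 0.0642
grasp_force: 0.0
```

Emit:
{"api": "drive_tool", "payload": {"plan": [{"offset": [0,0,0],"turn": 0},{"offset": [0,0,0],"turn": 0},{"offset": [0,0,0],"turn": 0},{"offset": [0,0,0],"turn": 0},{"offset": [0,0,0],"turn": 0}], "grip": 0, "newtons": 30}}

```text
time: 7.1
position: [0.6606, -0.198, 0.0159]
orientation: [0.001, 0.696, 0.718, 0.0]
wrist_force: [-3.1, 1.4, 7.4]
grip_width: 0.035
grasp_force: 29.4
```

```bash
python3 - <<'E'
from h import *
go([.6605,-.198,.12])
p,d=cap('scene');C=p[150:270,110:270];cv2.imwrite('pics/s6.png',cv2.resize(C[:,:,::-1],None,fx=4,fy=4,interpolation=cv2.INTER_CUBIC))
E
```

```text
t 7.1 pos [ 0.6606 -0.198   0.0159] F [-3.1  1.4  7.4] w 0.035 -> offset [-0.000e+00  2.000e-04 -2.082e-01] turn 0.0011 tilt [ 0.002 -0.    -1.   ]
```

View pics/s6.png

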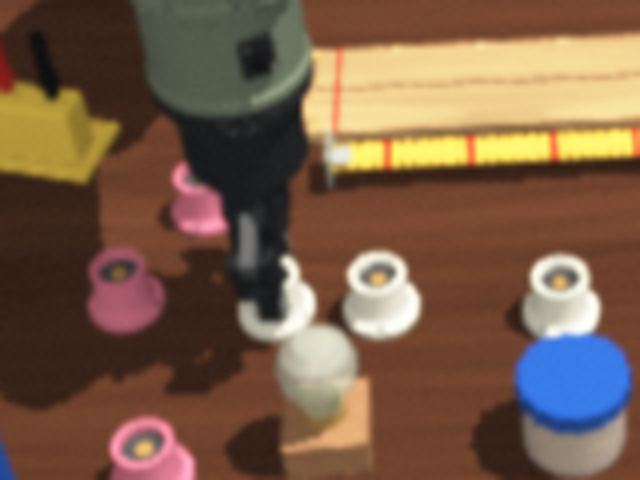

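```bash
sed -i 's/L0=np.array(\[.442,/L0=np.array([.444,/' h.py; python3 - <<'E'
from h import *
go([*bw(0,.04),.08]);go([*bw(0,.04),.0285])
E
```

```text
t 7.15 pos [ 0.6606 -0.1981  0.0159] F [-2.6  1.5  6.9] w 0.0352 -> offset [ 0.1445 -0.4309 -0.1291] turn 0.0011 tilt [ 0.002 -0.    -1.   ]
t 7.15 pos [ 0.6606 -0.1981  0.0159] F [-2.6  1.5  6.9] w 0.0352 -> offset [ 0.1445 -0.431  -0.0261] turn 0.0011 tilt [ 0.002 -0.    -1.   ]
```

Emit:
{"api": "drive_tool", "payload": {"plan": [{"offset": [0,0,-0.05],"turn": 0},{"offset": [0,0,-0.12],"turn": 0},{"offset": [0,0,-0.15],"turn": 0},{"offset": [0,0,-0.15],"turn": 0},{"offset": [0,0,-0.15],"turn": 0}]}}

```text
time: 7.65
position: [0.6599, -0.1977, 0.0893]
orientation: [0.0, 0.696, 0.718, 0.0]
wrist_force: [-0.1, -0.0, -1.1]
grip_width: 0.0349
grasp_force: 30.3
```

```bash
python3 - <<'E'
from h import *
go([*bw(0,.04),.09])
E
```

```text
t 7.65 pos [ 0.6599 -0.1977  0.0893] F [-0.1 -0.  -1.1] w 0.0349 -> offset [ 0.1438 -0.4298 -0.0015] turn 0.0011 tilt [ 0.  0. -1.]
```

Emit:
{"api": "drive_tool", "payload": {"plan": [{"offset": [0.144,-0.43,0],"turn": 0},{"offset": [0.144,-0.43,0],"turn": 0},{"offset": [0.144,-0.43,0],"turn": 0},{"offset": [0.144,-0.43,0],"turn": 0},{"offset": [0.144,-0.43,0],"turn": 0}]}}

```text
time: 8.15
position: [0.4384, -0.1314, 0.0885]
orientation: [-0.002, 0.696, 0.718, -0.001]
wrist_force: [1.5, -0.6, -0.6]
grip_width: 0.035
grasp_force: 30.5
```

```bash
python3 - <<'E'
from h import *
go([*bw(0,.04),.029])
E
```

```text
t 8.15 pos [ 0.4384 -0.1314  0.0885] F [ 1.5 -0.6 -0.6] w 0.035 -> offset [-0.0025  0.0094  0.1189] turn 0.0011 tilt [-0.004  0.001 -1.   ]
```

Emit:
{"api": "drive_tool", "payload": {"plan": [{"offset": [0,0,0.04],"turn": 0},{"offset": [0,0,0.08],"turn": 0},{"offset": [0,0,0.11],"turn": 0},{"offset": [0,0,0.119],"turn": 0},{"offset": [0,0,0.119],"turn": 0}]}}

```text
time: 8.65
position: [0.4421, -0.1324, 0.029]
orientation: [-0.001, 0.696, 0.718, -0.001]
wrist_force: [-0.5, 0.1, -1.0]
grip_width: 0.0351
grasp_force: 30.5
```

Emit:
{"api": "drive_tool", "payload": {"plan": [{"offset": [0,0,0],"turn": 0},{"offset": [0,0,0],"turn": 0},{"offset": [0,0,0],"turn": 0},{"offset": [0,0,0],"turn": 0},{"offset": [0,0,0],"turn": 0}]}}

```text
time: 9.15
position: [0.443, -0.1325, 0.0299]
orientation: [0.0, 0.696, 0.718, 0.0]
wrist_force: [-0.1, -0.4, -1.5]
grip_width: 0.0352
grasp_force: 30.5
```

```bash
python3 - <<'E'
from h import *
go([*bw(0,.04),.0285])
E
```

```text
t 9.15 pos [ 0.443  -0.1325  0.0299] F [-0.1 -0.4 -1.5] w 0.0352 -> offset [ 0.0001 -0.0001  0.0029] turn 0.0011 tilt [ 0. -0. -1.]
```

Emit:
{"api": "drive_tool", "payload": {"plan": [{"offset": [0,0,0.003],"turn": 0},{"offset": [0,0,0.004],"turn": 0},{"offset": [0,0,0.004],"turn": 0},{"offset": [0,0,0.004],"turn": 0},{"offset": [0,0,0.004],"turn": 0}]}}

```text
time: 9.65
position: [0.4429, -0.1324, 0.0278]
orientation: [0.0, 0.696, 0.718, 0.0]
wrist_force: [-1.0, -0.3, 5.4]
grip_width: 0.0347
grasp_force: 31.1
```

Emit:
{"api": "drive_tool", "payload": {"plan": [{"offset": [0,0,0],"turn": 0},{"offset": [0,0,0],"turn": 0},{"offset": [0,0,0],"turn": 0},{"offset": [0,0,-0.03],"turn": 0},{"offset": [0,0,-0.1],"turn": 0}], "grip": 0.75}}

```text
time: 10.15
position: [0.4415, -0.1322, 0.0767]
orientation: [-0.002, 0.696, 0.718, -0.001]
wrist_force: [0.5, -0.3, 1.2]
grip_width: 0.0639
grasp_force: 0.0
```

```bash
python3 - <<'E'
from h import *
go([.6645,-.1282,.12])
E
```

```text
t 10.15 pos [ 0.4415 -0.1322  0.0767] F [ 0.5 -0.3  1.2] w 0.0639 -> offset [-0.0054  0.4456 -0.0885] turn 0.0011 tilt [-0.004  0.001 -1.   ]
```

Emit:
{"api": "drive_tool", "payload": {"plan": [{"offset": [-0.007,0.06,-0.089],"turn": 0},{"offset": [-0.007,0.443,-0.089],"turn": 0},{"offset": [-0.007,0.443,-0.089],"turn": 0},{"offset": [-0.007,0.443,-0.089],"turn": 0},{"offset": [-0.007,0.443,-0.089],"turn": 0}]}}

```text
time: 10.65
position: [0.6665, -0.1287, 0.1223]
orientation: [0.0, 0.696, 0.718, 0.0]
wrist_force: [-0.3, 0.1, 0.6]
grip_width: 0.064
grasp_force: 0.0
```

```bash
cat >> h.py <<'E'
def chk():
    for n in('top','scene'):
        p,d=cap(n);b=bands(n,p);print(n,'bands',b[:6])
        for o in holders(n,p,d):
            if o[1]>50 and .3<o[2][0]<.73 and abs(o[2][1])<.3 and o[3][1]<.045:
                r=o[2][:2]-LP[n];print(' ',o[1],o[2],o[3],'board',(r@EX).round(4),(r@EY).round(4))
E
python3 - <<'E'
from h import *
chk();go([.6645,-.1282,.0135])
E
```

```text
top bands [0.1608 0.2205 0.2812 0.3074 0.332  0.3411]
  87 [0.6724 0.191  0.039 ] [0.033 0.032 0.014] board 0.2398 0.3562
  78 [ 0.6683 -0.0076  0.0383] [0.033 0.032 0.011] board 0.2304 0.1578
  85 [0.6497 0.1203 0.0382] [0.033 0.032 0.012] board 0.2152 0.2861
scene bands [0.04   0.1007 0.1609 0.2208 0.281 ]
  86 [ 0.4471 -0.1257  0.046 ] [0.029 0.016 0.015] board 0.0066 0.0474
  149 [0.6517 0.1172 0.0365] [0.035 0.033 0.009] board 0.2177 0.2847
  157 [0.6753 0.1872 0.0366] [0.04  0.035 0.009] board 0.2432 0.354
  147 [ 0.6632 -0.1303  0.037 ] [0.034 0.035 0.008] board 0.2225 0.0369
  155 [ 0.6733 -0.0097  0.0376] [0.036 0.034 0.01 ] board 0.2358 0.1572
t 10.75 pos [ 0.6686 -0.1278  0.1214] F [-2.4  0.  -0.8] w 0.0639 -> offset [-0.0004 -0.0086  0.2159] turn 0.0019 tilt [ 0.002  0.    -1.   ]
```

Emit:
{"api": "drive_tool", "payload": {"plan": [{"offset": [0,-0.004,0.09],"turn": 0},{"offset": [0,-0.004,0.16],"turn": 0},{"offset": [0,-0.004,0.2],"turn": 0},{"offset": [0,-0.004,0.214],"turn": 0},{"offset": [0,-0.004,0.214],"turn": 0}]}}

```text
time: 11.25
position: [0.6618, -0.1293, 0.0147]
orientation: [-0.0, 0.696, 0.718, -0.0]
wrist_force: [-0.2, -0.3, 1.1]
grip_width: 0.0642
grasp_force: 0.0
```

Emit:
{"api": "drive_tool", "payload": {"plan": [{"offset": [0,0,0],"turn": 0},{"offset": [0,0,0],"turn": 0},{"offset": [0,0,0],"turn": 0},{"offset": [0,0,0],"turn": 0},{"offset": [0,0,0],"turn": 0}], "grip": 0}}

```text
time: 11.75
position: [0.6632, -0.1294, 0.0169]
orientation: [0.001, 0.696, 0.718, 0.001]
wrist_force: [-1.3, 0.3, 6.2]
grip_width: 0.035
grasp_force: 29.4
```

Emit:
{"api": "drive_tool", "payload": {"plan": [{"offset": [0,0,-0.05],"turn": 0},{"offset": [0,0,-0.12],"turn": 0},{"offset": [0,0,-0.16],"turn": 0},{"offset": [0,0,-0.16],"turn": 0},{"offset": [0,0,-0.16],"turn": 0}]}}

```text
time: 12.25
position: [0.6627, -0.1291, 0.0961]
orientation: [0.001, 0.696, 0.718, 0.001]
wrist_force: [-0.1, -0.4, -0.2]
grip_width: 0.0348
grasp_force: 30.2
```

```bash
python3 - <<'E'
from h import *
go([*bw(0,.10),.09])
chk()
E
```

```text
t 12.25 pos [ 0.6627 -0.1291  0.0961] F [-0.1 -0.4 -0.2] w 0.0348 -> offset [ 0.1269 -0.4391  0.0115] turn 0.0011 tilt [ 0.001  0.    -1.   ]
top bands [0.1608 0.2205 0.2812 0.3079 0.332  0.3411]
  85 [0.6725 0.1908 0.0399] [0.033 0.033 0.014] board 0.2399 0.356
  78 [ 0.6683 -0.0077  0.0404] [0.033 0.032 0.016] board 0.2304 0.1577
  84 [0.6499 0.1204 0.0396] [0.033 0.033 0.014] board 0.2154 0.2862
scene bands [0.0397 0.1008 0.1609 0.2208 0.281 ]
  150 [0.6523 0.116  0.0361] [0.036 0.035 0.008] board 0.2182 0.2835
  157 [0.6741 0.1872 0.0361] [0.037 0.035 0.008] board 0.242 0.354
  157 [ 0.672  -0.0097  0.0372] [0.037 0.034 0.01 ] board 0.2345 0.1573
```

Emit:
{"api": "drive_tool", "payload": {"plan": [{"offset": [0.127,-0.439,0],"turn": 0},{"offset": [0.127,-0.439,0],"turn": 0},{"offset": [0.127,-0.439,0],"turn": 0},{"offset": [0.127,-0.439,0],"turn": 0},{"offset": [0.127,-0.439,0],"turn": 0}]}}

```text
time: 12.85
position: [0.4369, -0.0718, 0.0947]
orientation: [-0.001, 0.696, 0.718, -0.001]
wrist_force: [1.4, 1.2, 0.4]
grip_width: 0.0349
grasp_force: 30.4
```

Emit:
{"api": "drive_tool", "payload": {"plan": [{"offset": [0,0,0.03],"turn": 0},{"offset": [0,0,0.06],"turn": 0},{"offset": [0,0,0.09],"turn": 0},{"offset": [0,0,0.11],"turn": 0},{"offset": [0,0,0.11],"turn": 0}]}}

```text
time: 13.35
position: [0.4402, -0.0725, 0.039]
orientation: [-0.001, 0.696, 0.718, -0.001]
wrist_force: [-0.2, -0.1, -0.0]
grip_width: 0.0348
grasp_force: 30.4
```

```bash
python3 - <<'E'
from h import *
go([*bw(0,.10),.028])
p,d=cap('scene');C=p[110:230,130:330];cv2.imwrite('pics/s7.png',cv2.resize(C[:,:,::-1],None,fx=4,fy=4,interpolation=cv2.INTER_CUBIC))
E
```

```text
t 13.35 pos [ 0.4402 -0.0725  0.039 ] F [-0.2 -0.1 -0. ] w 0.0348 -> offset [0.0001 0.0023 0.0221] turn 0.0011 tilt [-0.002  0.    -1.   ]
```

View pics/s7.png

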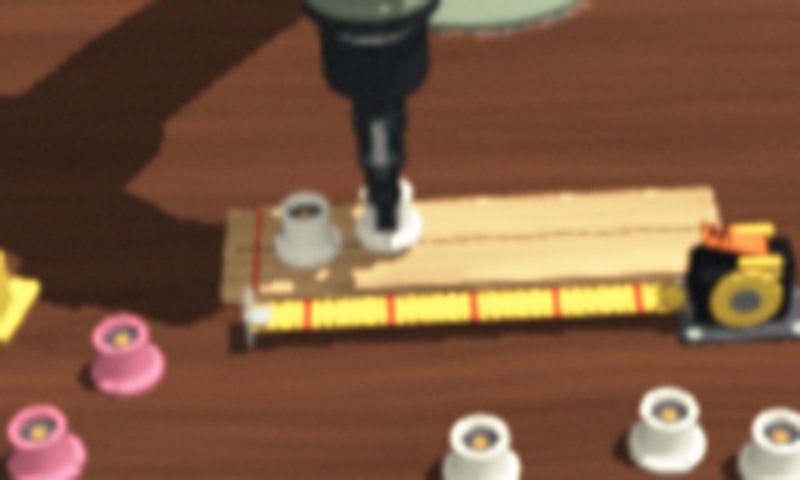

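Holder 1 stands upright on the board across from the first band, at crop (305,240) against the band at (308,313). The second holder is held just above its mark.

Emit:
{"api": "drive_tool", "payload": {"plan": [{"offset": [0,0.002,0.012],"turn": 0},{"offset": [0,0.002,0.02],"turn": 0},{"offset": [0,0.002,0.023],"turn": 0},{"offset": [0,0.002,0.023],"turn": 0},{"offset": [0,0.002,0.023],"turn": 0}]}}

```text
time: 13.9
position: [0.4421, -0.0724, 0.0289]
orientation: [0.0, 0.696, 0.718, 0.0]
wrist_force: [0.4, -0.5, -1.2]
grip_width: 0.0349
grasp_force: 30.3
```

Emit:
{"api": "drive_tool", "payload": {"plan": [{"offset": [0,0,0],"turn": 0},{"offset": [0,0,0],"turn": 0},{"offset": [0,0,0],"turn": 0},{"offset": [0,0,-0.03],"turn": 0},{"offset": [0,0,-0.1],"turn": 0}], "grip": 0.75}}

```text
time: 14.4
position: [0.4408, -0.0724, 0.0778]
orientation: [-0.001, 0.696, 0.718, -0.001]
wrist_force: [0.6, -0.8, 0.9]
grip_width: 0.064
grasp_force: 0.0
```

```bash
python3 - <<'E'
from h import *
go([.671,-.009,.12])
E
```

```text
t 14.4 pos [ 0.4408 -0.0724  0.0778] F [ 0.6 -0.8  0.9] w 0.064 -> offset [ 0.1129  0.4638 -0.0863] turn 0.0011 tilt [-0.004  0.    -1.   ]
```

Emit:
{"api": "drive_tool", "payload": {"plan": [{"offset": [0.01,0.05,-0.086],"turn": 0},{"offset": [0.113,0.464,-0.086],"turn": 0},{"offset": [0.113,0.464,-0.086],"turn": 0},{"offset": [0.113,0.464,-0.086],"turn": 0},{"offset": [0.113,0.464,-0.086],"turn": 0}]}}

```text
time: 14.9
position: [0.6611, -0.0116, 0.1219]
orientation: [0.0, 0.696, 0.718, 0.0]
wrist_force: [0.3, -0.7, 1.0]
grip_width: 0.0639
grasp_force: 0.0
```

Emit:
{"api": "drive_tool", "payload": {"plan": [{"offset": [0.113,0.1,0],"turn": 0},{"offset": [0,0,0],"turn": 0},{"offset": [0,0,0],"turn": 0},{"offset": [0,0,0],"turn": 0},{"offset": [0,0,0],"turn": 0}]}}

```text
time: 15.4
position: [0.6596, -0.012, 0.1218]
orientation: [-0.0, 0.696, 0.718, 0.0]
wrist_force: [-0.3, -0.6, 0.4]
grip_width: 0.0639
grasp_force: 0.0
```

```bash
python3 - <<'E'
from h import *
go([.671,-.009,.0145]);chk()
E
```

```text
t 15.4 pos [ 0.6596 -0.012   0.1218] F [-0.3 -0.6  0.4] w 0.0639 -> offset [0.0053 0.023  0.2145] turn 0.0012 tilt [ 0.  0. -1.]
top bands [0.0402 0.2812 0.3012 0.3079 0.3321 0.3411]
  85 [0.6727 0.1905 0.0387] [0.033 0.033 0.012] board 0.2401 0.3557
  85 [0.6495 0.1202 0.0381] [0.032 0.032 0.01 ] board 0.215 0.286
  133 [ 0.4419 -0.1307  0.0502] [0.032 0.035 0.016] board 0.0007 0.0408
scene bands [0.0404 0.1008 0.2208 0.281 ]
  176 [ 0.4435 -0.1344  0.0477] [0.038 0.033 0.013] board 0.0028 0.0388
  176 [ 0.4442 -0.0718  0.0474] [0.04  0.033 0.012] board 0.0051 0.1013
  152 [0.6508 0.117  0.0366] [0.038 0.033 0.01 ] board 0.2168 0.2845
  155 [0.6748 0.1877 0.0366] [0.038 0.036 0.009] board 0.2427 0.3545
  157 [ 0.6727 -0.0096  0.0376] [0.037 0.034 0.011] board 0.2352 0.1573
```

Emit:
{"api": "drive_tool", "payload": {"plan": [{"offset": [0.005,0.023,0.09],"turn": 0},{"offset": [0.005,0.023,0.16],"turn": 0},{"offset": [0.005,0.023,0.2],"turn": 0},{"offset": [0.005,0.023,0.214],"turn": 0},{"offset": [0.005,0.023,0.214],"turn": 0}]}}

```text
time: 16.0
position: [0.6706, -0.0094, 0.0142]
orientation: [-0.0, 0.696, 0.718, -0.0]
wrist_force: [0.4, -0.1, 0.4]
grip_width: 0.0639
grasp_force: 0.0
```

Emit:
{"api": "drive_tool", "payload": {"plan": [{"offset": [0,0,0],"turn": 0},{"offset": [0,0,0],"turn": 0},{"offset": [0,0,0],"turn": 0},{"offset": [0,0,0],"turn": 0},{"offset": [0,0,0],"turn": 0}], "grip": 0}}

```text
time: 16.5
position: [0.6717, -0.0096, 0.0164]
orientation: [0.001, 0.696, 0.718, 0.001]
wrist_force: [-0.6, -0.3, 5.2]
grip_width: 0.0349
grasp_force: 29.4
```

Emit:
{"api": "drive_tool", "payload": {"plan": [{"offset": [0,0,-0.05],"turn": 0},{"offset": [0,0,-0.12],"turn": 0},{"offset": [0,0,-0.16],"turn": 0},{"offset": [0,0,-0.16],"turn": 0},{"offset": [0,0,-0.16],"turn": 0}]}}

```text
time: 17.0
position: [0.6711, -0.0095, 0.0955]
orientation: [0.0, 0.696, 0.718, 0.001]
wrist_force: [1.0, 0.3, -2.2]
grip_width: 0.035
grasp_force: 30.3
```

```bash
python3 - <<'E'
from h import *
go([*bw(0,.16),.09])
E
```

```text
t 17.0 pos [ 0.6711 -0.0095  0.0955] F [ 1.   0.3 -2.2] w 0.035 -> offset [ 0.0082 -0.4628  0.0105] turn 0.0011 tilt [ 0.001  0.    -1.   ]
```

Emit:
{"api": "drive_tool", "payload": {"plan": [{"offset": [0.008,-0.463,0],"turn": 0},{"offset": [0.008,-0.463,0],"turn": 0},{"offset": [0.008,-0.463,0],"turn": 0},{"offset": [0.008,-0.463,0],"turn": 0},{"offset": [0.008,-0.463,0],"turn": 0}]}}

```text
time: 17.5
position: [0.4353, -0.0129, 0.0943]
orientation: [-0.001, 0.696, 0.718, -0.001]
wrist_force: [0.1, 0.3, -1.8]
grip_width: 0.0348
grasp_force: 30.5
```

Emit:
{"api": "drive_tool", "payload": {"plan": [{"offset": [0,0,0.03],"turn": 0},{"offset": [0,0,0.06],"turn": 0},{"offset": [0,0,0.09],"turn": 0},{"offset": [0,0,0.11],"turn": 0},{"offset": [0,0,0.12],"turn": 0}]}}

```text
time: 18.0
position: [0.4387, -0.0128, 0.0337]
orientation: [-0.001, 0.696, 0.718, -0.001]
wrist_force: [-0.3, 0.9, -0.9]
grip_width: 0.0349
grasp_force: 30.5
```

```bash
python3 - <<'E'
from h import *
go([*bw(0,.16),.0275])
E
```

```text
t 18.0 pos [ 0.4387 -0.0128  0.0337] F [-0.3  0.9 -0.9] w 0.0349 -> offset [0.0006 0.002  0.0125] turn 0.0011 tilt [-0.002 -0.    -1.   ]
```

Emit:
{"api": "drive_tool", "payload": {"plan": [{"offset": [0,0,0.008],"turn": 0},{"offset": [0,0,0.014],"turn": 0},{"offset": [0,0,0.014],"turn": 0},{"offset": [0,0,0.014],"turn": 0},{"offset": [0,0,0.014],"turn": 0}]}}

```text
time: 18.5
position: [0.4395, -0.0127, 0.028]
orientation: [0.0, 0.696, 0.718, 0.0]
wrist_force: [-0.3, -0.3, -0.3]
grip_width: 0.0347
grasp_force: 31.2
```

Emit:
{"api": "drive_tool", "payload": {"plan": [{"offset": [0,0,0],"turn": 0},{"offset": [0,0,0],"turn": 0},{"offset": [0,0,0],"turn": 0},{"offset": [0,0,-0.03],"turn": 0},{"offset": [0,0,-0.1],"turn": 0}], "grip": 0.75}}

```text
time: 19.0
position: [0.4381, -0.0129, 0.0768]
orientation: [-0.001, 0.696, 0.718, -0.002]
wrist_force: [-0.5, -0.8, 1.0]
grip_width: 0.0642
grasp_force: 0.0
```

```bash
python3 - <<'E'
from h import *
go([.6515,.1187,.12])
E
```

```text
t 19.0 pos [ 0.4381 -0.0129  0.0768] F [-0.5 -0.8  1. ] w 0.0642 -> offset [ 0.25    0.4343 -0.0882] turn 0.0011 tilt [-0.004 -0.001 -1.   ]
```

Emit:
{"api": "drive_tool", "payload": {"plan": [{"offset": [0.03,0.06,-0.088],"turn": 0},{"offset": [0.25,0.434,-0.088],"turn": 0},{"offset": [0.25,0.434,-0.088],"turn": 0},{"offset": [0.25,0.434,-0.088],"turn": 0},{"offset": [0.25,0.434,-0.088],"turn": 0}]}}

```text
time: 19.5
position: [0.6367, 0.1095, 0.1216]
orientation: [0.0, 0.696, 0.718, 0.0]
wrist_force: [0.2, -0.6, -0.4]
grip_width: 0.0641
grasp_force: 0.0
```

```bash
python3 - <<'E'
from h import *
chk();go([.6515,.1187,.0145])
E
```

```text
top bands [0.0401 0.0559 0.101  0.1608 0.2205]
  120 [ 0.4382 -0.0091  0.0501] [0.034 0.032 0.018] board 0.0003 0.1625
  129 [ 0.4407 -0.0689  0.0497] [0.035 0.032 0.014] board 0.0012 0.1027
  99 [ 0.4419 -0.1307  0.0496] [0.032 0.035 0.017] board 0.0007 0.0408
scene bands [0.0401 0.1008 0.1609 0.2208 0.2809]
  174 [ 0.442  -0.012   0.0478] [0.038 0.033 0.012] board 0.0046 0.1612
  175 [ 0.4426 -0.1344  0.0472] [0.04  0.034 0.012] board 0.0019 0.0388
  172 [ 0.4434 -0.0718  0.0481] [0.037 0.033 0.011] board 0.0043 0.1014
  153 [0.6523 0.1164 0.0363] [0.037 0.035 0.009] board 0.2183 0.2839
  154 [0.6752 0.1877 0.0362] [0.035 0.035 0.008] board 0.2431 0.3545
t 19.6 pos [0.639  0.1127 0.1209] F [-1.1  0.   0.1] w 0.0642 -> offset [0.0109 0.0248 0.2128] turn 0.0025 tilt [ 0.003  0.002 -1.   ]
```

Emit:
{"api": "drive_tool", "payload": {"plan": [{"offset": [0.012,0.026,0.03],"turn": 0},{"offset": [0.012,0.026,0.06],"turn": 0},{"offset": [0.012,0.026,0.09],"turn": 0},{"offset": [0.012,0.026,0.09],"turn": 0},{"offset": [0.012,0.026,0.09],"turn": 0}]}}

```text
time: 20.1
position: [0.6476, 0.114, 0.0763]
orientation: [-0.0, 0.696, 0.718, -0.0]
wrist_force: [0.1, 0.4, 0.7]
grip_width: 0.0641
grasp_force: 0.0
```

```bash
python3 - <<'E'
from h import *
go([.6515,.1187,.0145])
E
```

```text
t 20.1 pos [0.6476 0.114  0.0763] F [0.1 0.4 0.7] w 0.0641 -> offset [0.0093 0.0081 0.1235] turn 0.0009 tilt [-0.001 -0.    -1.   ]
```

Emit:
{"api": "drive_tool", "payload": {"plan": [{"offset": [0.009,0.008,0.06],"turn": 0},{"offset": [0.009,0.008,0.1],"turn": 0},{"offset": [0.009,0.008,0.123],"turn": 0},{"offset": [0.009,0.008,0.123],"turn": 0},{"offset": [0.009,0.008,0.123],"turn": 0}]}}

```text
time: 20.6
position: [0.6524, 0.1189, 0.0159]
orientation: [0.0, 0.696, 0.718, 0.0]
wrist_force: [0.6, 0.3, 0.2]
grip_width: 0.0645
grasp_force: 0.0
```

Emit:
{"api": "drive_tool", "payload": {"plan": [{"offset": [0,0,0],"turn": 0},{"offset": [0,0,0],"turn": 0},{"offset": [0,0,0],"turn": 0},{"offset": [0,0,0],"turn": 0},{"offset": [0,0,0],"turn": 0}], "grip": 0}}

```text
time: 21.1
position: [0.6525, 0.1192, 0.016]
orientation: [0.0, 0.696, 0.718, 0.001]
wrist_force: [-1.8, -0.4, 8.9]
grip_width: 0.0351
grasp_force: 29.2
```

Emit:
{"api": "drive_tool", "payload": {"plan": [{"offset": [0,0,-0.05],"turn": 0},{"offset": [0,0,-0.14],"turn": 0},{"offset": [0,0,-0.23],"turn": 0},{"offset": [0,0,-0.24],"turn": 0},{"offset": [0,0,-0.24],"turn": 0}]}}

```text
time: 21.6
position: [0.6527, 0.1194, 0.1367]
orientation: [0.001, 0.696, 0.718, 0.001]
wrist_force: [-0.6, 0.4, -1.6]
grip_width: 0.0352
grasp_force: 30.5
```

```bash
python3 - <<'E'
from h import *
go([*bw(0,.22),.12]); print(bw(0,.22))
E
```

```text
t 21.6 pos [0.6527 0.1194 0.1367] F [-0.6  0.4 -1.6] w 0.0352 -> offset [-0.1305 -0.4336  0.032 ] turn 0.0011 tilt [ 0.003  0.001 -1.   ]
[0.43806072 0.04751981]
```

Emit:
{"api": "drive_tool", "payload": {"plan": [{"offset": [-0.13,-0.432,0],"turn": 0},{"offset": [-0.13,-0.432,0],"turn": 0},{"offset": [-0.13,-0.432,0],"turn": 0},{"offset": [-0.13,-0.432,0],"turn": 0},{"offset": [-0.13,-0.432,0],"turn": 0}]}}

```text
time: 22.1
position: [0.4336, 0.0462, 0.1339]
orientation: [-0.001, 0.696, 0.718, -0.001]
wrist_force: [1.0, -0.0, -0.8]
grip_width: 0.035
grasp_force: 30.6
```

Emit:
{"api": "drive_tool", "payload": {"plan": [{"offset": [0,0,0.05],"turn": 0},{"offset": [0,0,0.1],"turn": 0},{"offset": [0,0,0.15],"turn": 0},{"offset": [0,0,0.18],"turn": 0},{"offset": [0,0,0.195],"turn": 0}]}}

```text
time: 22.6
position: [0.4367, 0.0472, 0.0355]
orientation: [-0.001, 0.696, 0.718, -0.001]
wrist_force: [-0.3, -1.0, -1.1]
grip_width: 0.0352
grasp_force: 30.6
```

```bash
python3 - <<'E'
from h import *
go([*bw(0,.22),.0275])
E
```

```text
t 22.6 pos [0.4367 0.0472 0.0355] F [-0.3 -1.  -1.1] w 0.0352 -> offset [0.0005 0.0027 0.016 ] turn 0.0011 tilt [-0.003 -0.001 -1.   ]
```

Emit:
{"api": "drive_tool", "payload": {"plan": [{"offset": [0,0,0.01],"turn": 0},{"offset": [0,0,0.017],"turn": 0},{"offset": [0,0,0.017],"turn": 0},{"offset": [0,0,0.017],"turn": 0},{"offset": [0,0,0.017],"turn": 0}]}}

```text
time: 23.1
position: [0.4383, 0.0477, 0.0293]
orientation: [0.0, 0.696, 0.718, 0.0]
wrist_force: [0.6, 0.1, -0.7]
grip_width: 0.0347
grasp_force: 30.6
```

Emit:
{"api": "drive_tool", "payload": {"plan": [{"offset": [0,0,0],"turn": 0},{"offset": [0,0,0],"turn": 0},{"offset": [0,0,0],"turn": 0},{"offset": [0,0,-0.03],"turn": 0},{"offset": [0,0,-0.1],"turn": 0}], "grip": 0.75}}

```text
time: 23.6
position: [0.4369, 0.0472, 0.078]
orientation: [-0.001, 0.696, 0.718, -0.002]
wrist_force: [-0.3, 0.6, 0.1]
grip_width: 0.0641
grasp_force: 0.0
```

```bash
python3 - <<'E'
from h import *
go([.675,.189,.15])
E
```

```text
t 23.6 pos [0.4369 0.0472 0.078 ] F [-0.3  0.6  0.1] w 0.0641 -> offset [ 0.2689  0.4841 -0.1461] turn 0.0011 tilt [-0.004 -0.001 -1.   ]
```

Emit:
{"api": "drive_tool", "payload": {"plan": [{"offset": [0,0.01,-0.1],"turn": 0},{"offset": [0.03,0.06,-0.146],"turn": 0},{"offset": [0.268,0.482,-0.146],"turn": 0},{"offset": [0.268,0.482,-0.146],"turn": 0},{"offset": [0.268,0.482,-0.146],"turn": 0}]}}

```text
time: 24.1
position: [0.5974, 0.1424, 0.1523]
orientation: [0.0, 0.696, 0.718, 0.0]
wrist_force: [0.1, -1.1, 0.0]
grip_width: 0.0644
grasp_force: 0.0
```

```bash
python3 - <<'E'
from h import *
chk();go([.675,.189,.08])
E
```

```text
top bands [0.0401 0.0645 0.0765 0.1009 0.1608 0.2205]
  114 [0.4367 0.0476 0.0502] [0.032 0.032 0.015] board 0.0003 0.2192
  138 [ 0.4409 -0.0689  0.0496] [0.035 0.032 0.016] board 0.0014 0.1026
  129 [ 0.4381 -0.0091  0.0502] [0.034 0.032 0.013] board 0.0002 0.1625
  63 [ 0.4419 -0.1304  0.0491] [0.031 0.034 0.009] board 0.0007 0.0411
scene bands [0.0404 0.1006 0.1609 0.2208 0.281 ]
  175 [ 0.4407 -0.012   0.0478] [0.037 0.033 0.013] board 0.0033 0.1612
  186 [0.4387 0.0453 0.0473] [0.038 0.034 0.011] board 0.0028 0.2185
  175 [ 0.4442 -0.1344  0.0468] [0.036 0.033 0.012] board 0.0035 0.0388
  168 [ 0.4435 -0.0718  0.048 ] [0.036 0.033 0.011] board 0.0044 0.1014
  153 [0.674  0.1879 0.0366] [0.038 0.036 0.009] board 0.2419 0.3547
t 24.2 pos [0.5996 0.145  0.1512] F [-2.8 -1.  -0.6] w 0.0642 -> offset [0.0826 0.1535 0.1429] turn 0.0023 tilt [ 0.002  0.001 -1.   ]
```

Emit:
{"api": "drive_tool", "payload": {"plan": [{"offset": [0.083,0.153,0.05],"turn": 0},{"offset": [0.083,0.153,0.143],"turn": 0},{"offset": [0.083,0.153,0.143],"turn": 0},{"offset": [0.083,0.153,0.143],"turn": 0},{"offset": [0.083,0.153,0.143],"turn": 0}]}}

```text
time: 24.7
position: [0.6707, 0.1841, 0.0806]
orientation: [0.0, 0.696, 0.718, -0.0]
wrist_force: [-0.8, 0.1, 1.5]
grip_width: 0.0643
grasp_force: 0.0
```

```bash
python3 - <<'E'
from h import *
go([.675,.189,.0145])
E
```

```text
t 24.7 pos [0.6707 0.1841 0.0806] F [-0.8  0.1  1.5] w 0.0643 -> offset [0.0095 0.009  0.1321] turn 0.0009 tilt [-0.001 -0.001 -1.   ]
```

Emit:
{"api": "drive_tool", "payload": {"plan": [{"offset": [0.009,0.009,0.06],"turn": 0},{"offset": [0.009,0.009,0.1],"turn": 0},{"offset": [0.009,0.009,0.131],"turn": 0},{"offset": [0.009,0.009,0.131],"turn": 0},{"offset": [0.009,0.009,0.131],"turn": 0}]}}

```text
time: 25.2
position: [0.6759, 0.1893, 0.0162]
orientation: [0.0, 0.696, 0.718, 0.0]
wrist_force: [0.2, 0.1, 1.6]
grip_width: 0.064
grasp_force: 0.0
```

Emit:
{"api": "drive_tool", "payload": {"plan": [{"offset": [0,0,0],"turn": 0},{"offset": [0,0,0],"turn": 0},{"offset": [0,0,0],"turn": 0},{"offset": [0,0,0],"turn": 0},{"offset": [0,0,0],"turn": 0}], "grip": 0}}

```text
time: 25.7
position: [0.676, 0.1897, 0.0162]
orientation: [0.0, 0.696, 0.718, 0.001]
wrist_force: [-2.7, -0.5, 8.4]
grip_width: 0.0353
grasp_force: 29.2
```

Emit:
{"api": "drive_tool", "payload": {"plan": [{"offset": [0,0,-0.05],"turn": 0},{"offset": [0,0,-0.14],"turn": 0},{"offset": [0,0,-0.23],"turn": 0},{"offset": [0,0,-0.28],"turn": 0},{"offset": [0,0,-0.28],"turn": 0}]}}

```text
time: 26.2
position: [0.6774, 0.1899, 0.1597]
orientation: [0.001, 0.696, 0.718, 0.003]
wrist_force: [1.2, -0.3, -1.0]
grip_width: 0.0347
grasp_force: 30.4
```

```bash
python3 - <<'E'
from h import *
go([*bw(0,.28),.15])
E
```

```text
t 26.2 pos [0.6774 0.1899 0.1597] F [ 1.2 -0.3 -1. ] w 0.0347 -> offset [-0.1501 -0.4867  0.0161] turn 0.001 tilt [ 0.006  0.002 -1.   ]
```

Emit:
{"api": "drive_tool", "payload": {"plan": [{"offset": [-0.149,-0.483,0],"turn": 0},{"offset": [-0.149,-0.483,0],"turn": 0},{"offset": [-0.149,-0.483,0],"turn": 0},{"offset": [-0.149,-0.483,0],"turn": 0},{"offset": [-0.149,-0.483,0],"turn": 0}]}}

```text
time: 26.7
position: [0.4366, 0.1078, 0.1546]
orientation: [-0.0, 0.696, 0.718, -0.0]
wrist_force: [0.2, 0.0, -0.3]
grip_width: 0.0347
grasp_force: 30.6
```

```bash
python3 - <<'E'
from h import *
p,d=cap('top');go([*bw(0,.28),.038])
E
```

```text
t 26.75 pos [0.428  0.1042 0.1535] F [-4.7 -6.1 -1.7] w 0.0347 -> offset [0.0066 0.0191 0.2308] turn 0.0005 tilt [-0.008 -0.002 -1.   ]
```

Oscillating, so I'll come down part-way and recheck.

Emit:
{"api": "drive_tool", "payload": {"plan": [{"offset": [0,0,0.05],"turn": 0},{"offset": [0,0,0.1],"turn": 0},{"offset": [0,0,0.15],"turn": 0},{"offset": [0,0,0.2],"turn": 0},{"offset": [0,0,0.22],"turn": 0}]}}

```text
time: 27.25
position: [0.438, 0.1082, 0.0431]
orientation: [-0.001, 0.696, 0.718, -0.001]
wrist_force: [-0.2, -1.0, 0.5]
grip_width: 0.0347
grasp_force: 30.6
```

```bash
python3 - <<'E'
from h import *
go([*bw(0,.28),.028])
E
```

```text
t 27.25 pos [0.438  0.1082 0.0431] F [-0.2 -1.   0.5] w 0.0347 -> offset [-0.0013 -0.003   0.0301] turn 0.0011 tilt [-0.002 -0.001 -1.   ]
```

Emit:
{"api": "drive_tool", "payload": {"plan": [{"offset": [-0.001,-0.004,0.015],"turn": 0},{"offset": [-0.001,-0.004,0.027],"turn": 0},{"offset": [-0.001,-0.004,0.032],"turn": 0},{"offset": [-0.001,-0.004,0.032],"turn": 0},{"offset": [-0.001,-0.004,0.032],"turn": 0}]}}

```text
time: 27.75
position: [0.4372, 0.1081, 0.0293]
orientation: [0.0, 0.696, 0.718, 0.0]
wrist_force: [-0.2, 0.3, -1.0]
grip_width: 0.0346
grasp_force: 30.6
```

Emit:
{"api": "drive_tool", "payload": {"plan": [{"offset": [0,0,0],"turn": 0},{"offset": [0,0,0],"turn": 0},{"offset": [0,0,0],"turn": 0},{"offset": [0,0,-0.03],"turn": 0},{"offset": [0,0,-0.1],"turn": 0}], "grip": 0.75}}

```text
time: 28.25
position: [0.4358, 0.1075, 0.078]
orientation: [-0.001, 0.696, 0.718, -0.002]
wrist_force: [0.3, 0.6, 0.8]
grip_width: 0.0642
grasp_force: 0.0
```

Emit:
{"api": "drive_tool", "payload": {"plan": [{"offset": [0,0,-0.1],"turn": 0},{"offset": [0,0,-0.16],"turn": 0},{"offset": [0.1,0,-0.16],"turn": 0},{"offset": [0.2,0,-0.16],"turn": 0},{"offset": [0.2,0,-0.16],"turn": 0}], "grip": 0}}

```text
time: 28.75
position: [0.4332, 0.2144, 0.159]
orientation: [-0.001, 0.694, 0.72, 0.001]
wrist_force: [-0.4, -1.2, -0.1]
grip_width: -0.0002
grasp_force: 0.0
```

```bash
python3 - <<'E'
from h import *
chk()
for n in('top','scene'):
    p,d=cap(n,n+'8.png');w=world(n,d)
    hsv=cv2.cvtColor(p,cv2.COLOR_RGB2HSV).astype(int)
    m=(hsv[...,0]<17)&(hsv[...,0]>5)&(hsv[...,1]>150)&(hsv[...,2]>150)&(w[...,2]>.06)&(w[...,2]<.095)&(w[...,0]>.46)&(w[...,0]<.57)&(w[...,1]>.1)&(w[...,1]<.25)
    q=w[m];print(n,len(q),q.min(0).round(4) if len(q) else 0,q.max(0).round(4) if len(q) else 0,q[q[:,2]>.074].mean(0).round(4) if len(q) else 0)
go([.52,.155,.15])
E
```

```text
top bands [0.0402 0.101  0.1608 0.2205 0.2812 0.3017]
  95 [ 0.4514 -0.116   0.0495] [0.032 0.032 0.012] board 0.0106 0.0553
scene bands [0.0404 0.1007 0.1609 0.2208 0.2809]
  166 [0.4389 0.1058 0.0482] [0.04  0.033 0.013] board 0.0046 0.279
  176 [ 0.4396 -0.012   0.0466] [0.037 0.033 0.012] board 0.0022 0.1612
  169 [0.4397 0.045  0.0471] [0.036 0.033 0.012] board 0.0038 0.2182
top 55 [0.5036 0.1546 0.0605] [0.5285 0.1999 0.0872] [0.5181 0.1645 0.0805]
scene 80 [0.5089 0.152  0.06  ] [0.5322 0.2003 0.0833] [0.5228 0.1626 0.0783]
t 28.95 pos [0.4339 0.2071 0.1588] F [ 0.9 -0.7  0.8] w 0.0003 -> offset [-0.1093  0.1691  0.0176] turn 0.0008 tilt [-0. -0. -1.]
```

View pics/scene8.png

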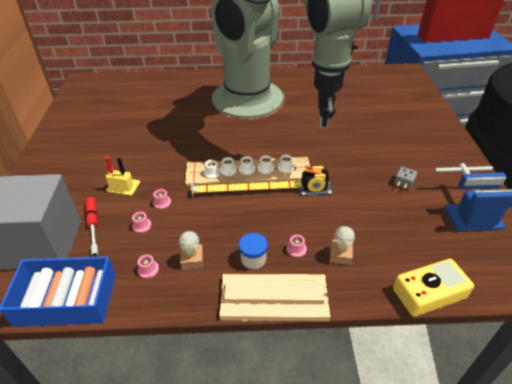

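All five holders are on the board. Holder 1 has been knocked: it sits at scene (211,168), board frame about (+10,+55) mm. I'll measure it again with a looser mask.

```bash
sed -i 's/hsv\[...,2\]>90/hsv[...,2]>60/; s/z>0.02)/z>0.03)/' h.py; python3 - <<'E'
from h import *
chk()
go([*bw(0.01,.056),.12])
p,d=cap('top');C=p[190:265,190:325];cv2.imwrite('pics/t9.png',cv2.resize(C[:,:,::-1],None,fx=5,fy=5,interpolation=cv2.INTER_CUBIC))
E
```

```text
top bands [0.0402 0.101  0.1608 0.2205 0.2812 0.3012]
  58 [ 0.4514 -0.1164  0.052 ] [0.031 0.032 0.014] board 0.0106 0.0549
scene bands [0.0404 0.1008 0.1609 0.2208 0.2809]
  116 [0.4385 0.1068 0.0482] [0.037 0.031 0.009] board 0.0043 0.28
  118 [ 0.4409 -0.012   0.049 ] [0.036 0.033 0.01 ] board 0.0035 0.1612
  120 [0.4409 0.0449 0.0487] [0.04  0.033 0.01 ] board 0.005 0.2181
  124 [ 0.4418 -0.0688  0.0488] [0.038 0.033 0.009] board 0.0028 0.1044
  123 [ 0.4537 -0.119   0.0493] [0.039 0.033 0.01 ] board 0.0134 0.0539
t 29.05 pos [0.4341 0.2069 0.1589] F [ 0.2  0.4 -0.1] w -0.0002 -> offset [-0.6468  0.0183  0.078 ] turn 0.0006 tilt [-0. -0. -1.]
```

View pics/t9.png

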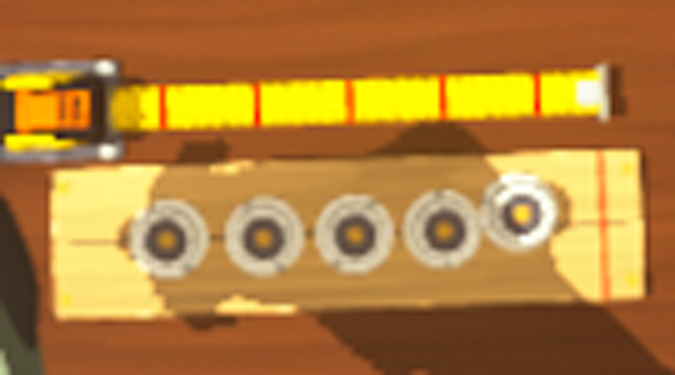

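The knock pushed holder 1 against holder 2 and moved holder 2 about 3 mm, which is still in tolerance. I'll regrasp holder 1 and put it back.

Emit:
{"api": "drive_tool", "payload": {"plan": [{"offset": [-0.65,0.018,0.05],"turn": 0},{"offset": [-0.65,0.018,0.05],"turn": 0},{"offset": [-0.65,0.018,0.05],"turn": 0},{"offset": [-0.65,0.018,0.05],"turn": 0},{"offset": [-0.65,0.018,0.05],"turn": 0}], "grip": 0.75}}

```text
time: 29.6
position: [0.448, -0.0434, 0.1397]
orientation: [0.0, 0.697, 0.717, 0.0]
wrist_force: [1.6, -0.6, 0.3]
grip_width: 0.0641
grasp_force: 0.0
```

```bash
python3 - <<'E'
from h import *
go([.453,-.1175,.1])
E
```

```text
t 29.6 pos [ 0.448  -0.0434  0.1397] F [ 1.6 -0.6  0.3] w 0.0641 -> offset [-0.1484  0.0056  0.0794] turn 0.0008 tilt [ 0.  0. -1.]
```

Emit:
{"api": "drive_tool", "payload": {"plan": [{"offset": [-0.148,0.006,0.079],"turn": 0},{"offset": [-0.148,0.006,0.079],"turn": 0},{"offset": [-0.148,0.006,0.079],"turn": 0},{"offset": [-0.148,0.006,0.079],"turn": 0},{"offset": [-0.148,0.006,0.079],"turn": 0}]}}

```text
time: 30.1
position: [0.4537, -0.1142, 0.1005]
orientation: [-0.0, 0.696, 0.718, 0.0]
wrist_force: [1.1, 0.2, 0.9]
grip_width: 0.0641
grasp_force: 0.0
```

```bash
python3 - <<'E'
from h import *
go([.453,-.1175,.0275])
E
```

```text
t 30.1 pos [ 0.4537 -0.1142  0.1005] F [1.1 0.2 0.9] w 0.0641 -> offset [-0.0066 -0.0016  0.146 ] turn 0.0012 tilt [ 0.  0. -1.]
```

Emit:
{"api": "drive_tool", "payload": {"plan": [{"offset": [-0.006,-0.001,0.07],"turn": 0},{"offset": [-0.006,-0.001,0.12],"turn": 0},{"offset": [-0.006,-0.001,0.145],"turn": 0},{"offset": [-0.006,-0.001,0.145],"turn": 0},{"offset": [-0.006,-0.001,0.145],"turn": 0}]}}

```text
time: 30.6
position: [0.4536, -0.1175, 0.0285]
orientation: [0.0, 0.696, 0.718, 0.0]
wrist_force: [0.3, -0.4, -0.1]
grip_width: 0.0643
grasp_force: 0.0
```

Emit:
{"api": "drive_tool", "payload": {"plan": [{"offset": [0,0,0],"turn": 0},{"offset": [0,0,0],"turn": 0},{"offset": [0,0,0],"turn": 0},{"offset": [0,0,0],"turn": 0},{"offset": [0,0,0],"turn": 0}], "grip": 0}}

```text
time: 31.1
position: [0.4538, -0.1177, 0.0287]
orientation: [0.001, 0.696, 0.718, 0.001]
wrist_force: [-1.7, 2.1, 13.7]
grip_width: 0.0348
grasp_force: 28.5
```

Emit:
{"api": "drive_tool", "payload": {"plan": [{"offset": [0,0,-0.02],"turn": 0},{"offset": [0,0,-0.03],"turn": 0},{"offset": [0,0,-0.03],"turn": 0},{"offset": [0,0,-0.03],"turn": 0},{"offset": [0,0,-0.03],"turn": 0}]}}

```text
time: 31.6
position: [0.4532, -0.1177, 0.0426]
orientation: [-0.0, 0.696, 0.718, -0.0]
wrist_force: [-0.1, 0.4, -0.7]
grip_width: 0.0349
grasp_force: 30.3
```

```bash
python3 - <<'E'
from h import *
go([.4427,-.1325,.028])
E
```

```text
t 31.6 pos [ 0.4532 -0.1177  0.0426] F [-0.1  0.4 -0.7] w 0.0349 -> offset [-0.029  -0.0219  0.0292] turn 0.0011 tilt [-0.  0. -1.]
```

Emit:
{"api": "drive_tool", "payload": {"plan": [{"offset": [-0.015,-0.011,0],"turn": 0},{"offset": [-0.029,-0.021,0],"turn": 0},{"offset": [-0.029,-0.021,0.012],"turn": 0},{"offset": [-0.029,-0.021,0.022],"turn": 0},{"offset": [-0.029,-0.021,0.028],"turn": 0}]}}

```text
time: 32.1
position: [0.443, -0.1325, 0.0282]
orientation: [-0.0, 0.696, 0.718, -0.0]
wrist_force: [-7.8, -0.2, 25.7]
grip_width: 0.0351
grasp_force: 33.3
```

Emit:
{"api": "drive_tool", "payload": {"plan": [{"offset": [0,0,0.002],"turn": 0},{"offset": [0,0,0.002],"turn": 0},{"offset": [0,0,0.002],"turn": 0},{"offset": [0,0,0.002],"turn": 0},{"offset": [0,0,0.002],"turn": 0}]}}

```text
time: 32.6
position: [0.443, -0.1325, 0.028]
orientation: [-0.0, 0.696, 0.718, 0.0]
wrist_force: [-6.1, 0.4, 25.6]
grip_width: 0.0348
grasp_force: 33.7
```

Emit:
{"api": "drive_tool", "payload": {"plan": [{"offset": [0,0,0],"turn": 0},{"offset": [0,0,0],"turn": 0},{"offset": [0,0,0],"turn": 0},{"offset": [0,0,-0.03],"turn": 0},{"offset": [0,0,-0.1],"turn": 0}], "grip": 0.75}}

```text
time: 33.1
position: [0.4419, -0.1323, 0.0765]
orientation: [-0.002, 0.696, 0.718, -0.001]
wrist_force: [0.5, 1.1, 2.0]
grip_width: 0.0643
grasp_force: 0.0
```

Emit:
{"api": "drive_tool", "payload": {"plan": [{"offset": [0,0,-0.1],"turn": 0},{"offset": [0,0,-0.17],"turn": 0},{"offset": [0.1,0.05,-0.2],"turn": 0},{"offset": [0.2,0.08,-0.2],"turn": 0},{"offset": [0.3,0.12,-0.2],"turn": 0}], "grip": 0}}

```text
time: 33.6
position: [0.4946, 0.0083, 0.1783]
orientation: [0.0, 0.696, 0.718, 0.001]
wrist_force: [1.6, -0.7, 0.2]
grip_width: 0.0
grasp_force: 0.0
```

```bash
python3 - <<'E'
from h import *
go([.521,.16,.15])
E
```

```text
t 33.6 pos [0.4946 0.0083 0.1783] F [ 1.6 -0.7  0.2] w 0.0 -> offset [0.3017 0.0618 0.0569] turn 0.0009 tilt [ 0.001  0.    -1.   ]
```

Emit:
{"api": "drive_tool", "payload": {"plan": [{"offset": [0.3,0.062,0.057],"turn": 0},{"offset": [0.3,0.062,0.057],"turn": 0},{"offset": [0.3,0.062,0.057],"turn": 0},{"offset": [0.3,0.062,0.057],"turn": 0},{"offset": [0.3,0.062,0.057],"turn": 0}]}}

```text
time: 34.1
position: [0.5201, 0.1587, 0.1484]
orientation: [-0.0, 0.695, 0.719, -0.001]
wrist_force: [0.7, -0.6, -0.2]
grip_width: -0.0002
grasp_force: 0.0
```

```bash
python3 - <<'E'
from h import *
chk();go([.5205,.161,.09])
p,d=cap('scene');C=p[110:230,150:350];cv2.imwrite('pics/s10.png',cv2.resize(C[:,:,::-1],None,fx=4,fy=4,interpolation=cv2.INTER_CUBIC))
E
```

```text
top bands [0.0401 0.0605 0.0685 0.0835 0.1009 0.1205]
  85 [0.4356 0.1091 0.0509] [0.035 0.029 0.013] board 0.0009 0.2807
  84 [ 0.438  -0.0092  0.0512] [0.035 0.032 0.013] board 0.0001 0.1624
  51 [ 0.4419 -0.1288  0.0509] [0.032 0.032 0.01 ] board 0.0008 0.0427
  81 [0.4367 0.0475 0.0509] [0.032 0.032 0.01 ] board 0.0003 0.2191
scene bands [0.0404 0.1006 0.161  0.2209 0.2809]
  119 [0.4375 0.1057 0.0484] [0.036 0.034 0.01 ] board 0.0032 0.279
  116 [ 0.4418 -0.0119  0.0482] [0.037 0.033 0.008] board 0.0044 0.1613
  122 [0.4394 0.0454 0.0479] [0.038 0.034 0.01 ] board 0.0035 0.2186
  117 [ 0.445  -0.1317  0.049 ] [0.037 0.033 0.012] board 0.0043 0.0414
  117 [ 0.4447 -0.0702  0.0487] [0.038 0.03  0.009] board 0.0057 0.1029
t 34.2 pos [0.5204 0.1561 0.1491] F [0.1 0.2 0.4] w -0.0002 -> offset [0.01   0.0006 0.1182] turn 0.0008 tilt [-0.    -0.001 -1.   ]
```

View pics/s10.png

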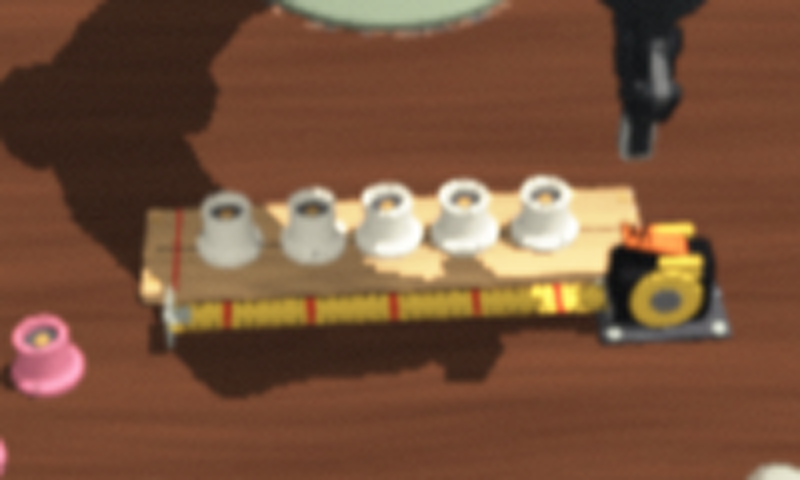

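All five holders stand on their marks and the tape is still on the line. Now I'll press the lever.

Emit:
{"api": "drive_tool", "payload": {"plan": [{"offset": [0.008,0,0.06],"turn": 0},{"offset": [0.008,0,0.11],"turn": 0},{"offset": [0.008,0,0.135],"turn": 0},{"offset": [0.008,0,0.15],"turn": 0},{"offset": [0.008,0,0.16],"turn": 0}]}}

```text
time: 34.75
position: [0.5207, 0.1607, 0.0692]
orientation: [0.0, 0.697, 0.717, 0.0]
wrist_force: [-0.2, 0.6, 0.6]
grip_width: 0.0001
grasp_force: 0.0
```

Emit:
{"api": "drive_tool", "payload": {"plan": [{"offset": [0,0,0.004],"turn": 0},{"offset": [0,0,0.008],"turn": 0},{"offset": [0,0,0.01],"turn": 0},{"offset": [0,0,0.01],"turn": 0},{"offset": [0,0,0.01],"turn": 0}]}}

```text
time: 35.25
position: [0.521, 0.1609, 0.0665]
orientation: [0.0, 0.697, 0.718, 0.001]
wrist_force: [-11.1, -6.8, 39.9]
grip_width: 0.0
grasp_force: 20.3
```

```bash
python3 - <<'E'
from h import *
go([.5205,.161,.12]);chk()
E
```

```text
t 35.25 pos [0.521  0.1609 0.0665] F [-11.1  -6.8  39.9] w 0.0 -> offset [ 0.0003 -0.0009 -0.107 ] turn 0.0009 tilt [ 0.002  0.001 -1.   ]
top bands [0.0095 0.0245 0.05   0.1148 0.1462 0.165 ]
  75 [ 0.4379 -0.0091  0.0506] [0.034 0.032 0.011] board 0.0 0.1625
  71 [ 0.4407 -0.0657  0.0523] [0.035 0.032 0.012] board 0.0013 0.1059
  78 [ 0.4418 -0.129   0.0499] [0.032 0.032 0.012] board 0.0007 0.0425
  85 [0.4356 0.1089 0.051 ] [0.035 0.029 0.012] board 0.0009 0.2805
  83 [0.4368 0.0475 0.0506] [0.031 0.032 0.009] board 0.0004 0.2191
scene bands [0.006  0.023  0.1776 0.2376 0.2976]
  114 [0.4383 0.1058 0.0481] [0.037 0.034 0.009] board 0.004 0.279
  112 [ 0.4417 -0.0133  0.0487] [0.036 0.03  0.01 ] board 0.0042 0.1599
  119 [0.4398 0.0454 0.048 ] [0.036 0.034 0.008] board 0.0039 0.2186
  120 [ 0.4433 -0.1317  0.049 ] [0.038 0.032 0.01 ] board 0.0026 0.0415
  121 [ 0.4426 -0.0703  0.0483] [0.038 0.03  0.009] board 0.0036 0.1029
```

Lever is down and the blade is winding in. Backing off.

Emit:
{"api": "drive_tool", "payload": {"plan": [{"offset": [0,0,-0.03],"turn": 0},{"offset": [0,0,-0.1],"turn": 0},{"offset": [0,0,-0.2],"turn": 0},{"offset": [0,0,-0.3],"turn": 0},{"offset": [0,0,-0.3],"turn": 0}]}}

```text
time: 35.85
position: [0.523, 0.1619, 0.2207]
orientation: [0.002, 0.696, 0.718, 0.005]
wrist_force: [0.3, 0.3, -0.6]
grip_width: -0.0003
grasp_force: 0.0
```

Emit:
{"api": "drive_tool", "payload": {"plan": [{"offset": [0.1,-0.05,0],"turn": 0},{"offset": [0.2,-0.1,0],"turn": 0},{"offset": [0.3,-0.15,0],"turn": 0},{"offset": [0.3,-0.15,0],"turn": 0},{"offset": [0.3,-0.15,0],"turn": 0}]}}

```text
time: 36.35
position: [0.4392, 0.3119, 0.2146]
orientation: [-0.0, 0.695, 0.719, 0.001]
wrist_force: [0.1, -0.7, -0.2]
grip_width: 0.0002
grasp_force: 0.0
```

Emit:
{"api": "drive_tool", "payload": {"plan": [{"offset": [0,0,0],"turn": 0},{"offset": [0,0,0],"turn": 0},{"offset": [0,0,0],"turn": 0},{"offset": [0,0,0],"turn": 0},{"offset": [0,0,0],"turn": 0}]}}

```text
time: 36.85
position: [0.4411, 0.3085, 0.2141]
orientation: [0.0, 0.697, 0.718, -0.0]
wrist_force: [0.0, 0.1, -0.4]
grip_width: 0.0001
grasp_force: 0.0
```

```bash
python3 - <<'E'
from h import *
chk()
p,d=cap('scene');C=p[110:230,150:350];cv2.imwrite('pics/s11.png',cv2.resize(C[:,:,::-1],None,fx=4,fy=4,interpolation=cv2.INTER_CUBIC))
E
```

```text
top bands [0.005  0.0175 0.026  0.047  0.0815 0.117 ]
  80 [ 0.4379 -0.0091  0.0511] [0.035 0.032 0.009] board 0.0 0.1625
  87 [ 0.4408 -0.0657  0.0509] [0.034 0.032 0.01 ] board 0.0014 0.1059
  89 [ 0.442  -0.1286  0.0515] [0.032 0.032 0.009] board 0.0009 0.0429
  85 [0.4355 0.1104 0.0519] [0.035 0.032 0.012] board 0.0008 0.282
  79 [0.4366 0.0475 0.0513] [0.032 0.032 0.012] board 0.0002 0.2191
scene bands [   nan 0.022  0.0385 0.046  0.0675 0.0875]
  118 [0.438  0.1074 0.0483] [0.038 0.032 0.009] board 0.0038 0.2806
  114 [ 0.44   -0.012   0.0479] [0.036 0.033 0.009] board 0.0026 0.1612
  122 [0.4405 0.045  0.0485] [0.041 0.033 0.009] board 0.0046 0.2182
  119 [ 0.4441 -0.1329  0.0487] [0.035 0.036 0.009] board 0.0034 0.0403
  121 [ 0.4438 -0.0688  0.0482] [0.035 0.033 0.008] board 0.0048 0.1043h.py:48: RuntimeWarning: invalid value encountered in scalar divide
  k=slice(i-10,i+11);b=np.clip(s[k]-.3*s[i],0,None);out.append((y[k]*b).sum()/b.sum())
```

View pics/s11.png

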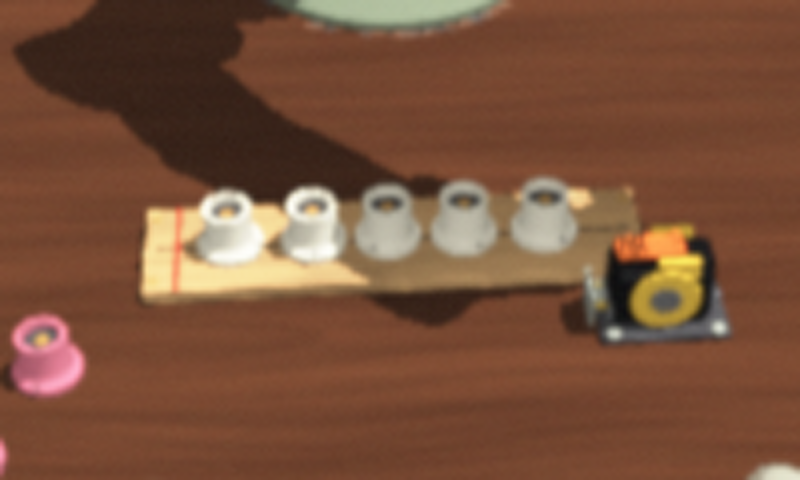

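The blade is fully home, the lever is down, and all five holders are within about 6 mm of their marks.

```bash
python3 -c "
from station import ctrl;print(ctrl.close_job())"
```

```text
the job is handed in; nothing more can be done
None
```

The job is handed in, with no verdict returned: all five lampholders measured within about 6 mm of their marks (one was knocked aside and reset), the lever is down, and the blade is home.

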